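Lay the red wine in its serving cradle

TASK

Get the half bottle of red wine ready for the guests: lay it in the serving cradle with its neck in the fork, its base back against the stop and its label facing straight up so that it can be read, then swing the hoop right down over it so that it cannot slip out when it is carried and poured. Set the bottle down gently rather than dropping or knocking it in, and leave the glasses, mills and coffee cup undisturbed.

Things in the scene. Friction and masses are not known exactly. Their poses are not given: they have to be found in the camera images.
- bottle: Half bottle of red wine, dark glass, standing on the table at the start: 218 mm tall, body 60 mm in diameter up to 122 mm height, shoulder to 150 mm, neck 27 mm in diameter above (lip 30 mm at 206 to 212 mm). About 0.6 kg, centre of mass 80 mm above the base. Origin: centre of its underside; z along its axis to the mouth, x out through the middle of the label.
- label (a point): Middle of the paper label's front, on the surface of the bottle 30 mm from its axis, 80 mm above its base. The label is cream paper, 62 mm high, and covers the front third of the body only.
- mouth (a point): Centre of the bottle's mouth, 218 mm above its base.
- cradle: Serving cradle, fixed on the table: walnut foot 225 x 96 mm (top at 19 mm height) with a steel saddle, a steel neck fork on two rods and a steel carrying loop (98 mm high) behind the saddle, 160 mm from the middle. Origin: on the table under the middle of the foot; x along the foot from the loop to the neck fork, y to the hinge of the hoop, z up.
- saddle: Trough 36 mm long (x = 12 to 48 mm), 64 mm wide, for the lower side of the bottle's body. Origin: where the centre of the bottle's underside is when home, on the face of the stop, a 42 mm disc; x is the axis of the lying bottle, towards the neck, rising 25 degrees; z square to it and up; y to the hoop's hinge. Lugs reach to y = +-52 mm below z = 0; nothing is beside the bottle at x = 50 to 168 mm.
- hoop (a joint): Angle of the hinged steel hoop, rad: 0 = closed over the bottle, tab on its rest; at 1.6 it stands straight up beside the saddle; opens to 2.1; stays where it is left. Hinge axis along the saddle's x through (30, 39.5, -4) mm in the saddle's frame. The hoop is a half round strap 14 mm wide, 67 mm inside, with a flat tab on the side away from the hinge.
- hoop_tab (a point): Upper side of the hoop's thumb tab, near its end: 95 mm from the hinge axis; tab 14 mm wide and 28 mm long (it ends 105 mm from the hinge). Moves with the hoop.
- pepper_mill: Dark wooden mill, 57 mm across and 174 mm tall, behind the cradle. Origin: centre of its underside.
- salt_mill: Light wooden mill, 57 mm across and 162 mm tall, behind the cradle. Origin: centre of its underside.
- red_glass: Stemmed wine glass, 76 mm across and 210 mm tall, behind the cradle to the left. Origin: centre of its underside.
- flute: Sparkling wine flute, 66 mm across and 226 mm tall, beside the wine glass. Origin: centre of its underside.
- coffee_cup: White cup, 66 x 87 x 58 mm, at the left of the table. Origin: under it, at the table.
- fork (a point): On the lying bottle's axis in the middle of the neck fork, 178 mm from the saddle's origin along its x. The fork is a steel U 16 mm long and 31 mm wide inside, its flared arms rising 14 mm above this point.
Not all that is in view belongs to the job. What is shaped like the bottle but purple or yellow is not meant.

How it is judged:
By the outcome, as a careful person would: the job done as asked, in the order asked, and still so for the second after the job is handed in, with the robot touching nothing.
It also fails if it takes over 54 s, if anything falls off the work surface, if the arm or the gripper's body presses on something with over 40 N, if the wrist force passes 120 N, or if a joint passes its speed limit or range.

ROBOT

A 7-joint arm with a two-finger parallel gripper is mounted at the origin on a cart in front of the work surface, level with it; the furniture and walls round the work are solid. World frame = base frame: x ahead of the robot, y to its left, z up, the work surface at z = 0. Lengths are in mm, angles in rad, forces in N, time in s.
With the tool pointing down it reaches from about 400 to 875 mm from the base axis. Payload 4.4 kg.
Tool frame: the origin (TCP) lies midway between the tips of the shut fingers; the grasp point (between the pads) lies 19 mm behind it; z points along the fingers, y is the line along which they close (so a half turn about z gives the same grasp; the last joint's range is limited). The gripper opens to 85 mm and grips with 20 to 120 N. Pads are 22 mm wide; open, the fingers measure 114 mm over their backs; the gripper's body (76 mm by 85 mm) begins 54 mm behind the grasp point. The pads swing forward as they close: fully open they stand 13 mm farther back than shut.
Start: joints at [-1.271, 0.628, 0.038, 1.517, -0.027, 0.996, -0.02], TCP at [232.48, 607.018, 231.313] pointing down, gripper open.
Joint ranges: [-3.06, 3.06], [-0.37, 2.12], [-1.25, 1.32], [0.18, 2.47], [-1.1, 4.24], [0.23, 1.98], [-2.94, 2.94]. Speed limits (rad/s): [2.57, 2.57, 3.14, 3.14, 3.14, 3.14, 3.14].

INTERFACE

Orientations are given as [roll, pitch, yaw] about the fixed x, y, z axes, in that order (R = Rz(yaw) Ry(pitch) Rx(roll)).
In Python, from cell import ctrl gives the robot as it stands.
- The arm moves only by the shell command python3 -m crank 'ROWS' [OPENING]. ROWS is JSON, a list that holds one entry, the list of rows, each a list of 4 numbers: the shift along the tool's x, y, z normalised to -1 to 1, where 1 is 2.5 cm, then the turn about the tool's z normalised to -1 to 1, where 1 is 0.08 rad. In form: [[[dx, dy, dz, turn], ...]]. A call has 1 to 12 rows; each row shifts and turns the commanded pose from where the row before left it, along the tool's axes as they then stand; what a row does not reach is not made up. A row lasts 1/12 s, in which the tool goes at most 41.7 mm and 7.16 degrees, less where a joint would pass 70% of its speed; a pose out of reach is approached as far as the arm can. A call with a number of a shift or a turn outside -1 to 1 is refused whole. A call with a gripper value outside its range is refused whole. OPENING is the closure, from -1 (fully open) to 1 (shut), set as the call begins (- or left out, the last holds). The fingers move at their own pace and stop on an object; the grip force is fixed at half the most. Time passes only in rows, so rows that do not move let the fingers close. It gives the time, the measured TCP pose, the force, the opening and the grip force at its end, in the units of the state.
- ctrl.read_state(): the state, without advancing time (a new reading comes with each control period).
- ctrl.get_image(name): name is "side" or "top" or "wrist"; returns a dict with "img" (420x560x3 uint8, red, green, blue), "intrinsics" (3x3 intrinsics, pixels), "extrinsics" (4x4, takes a point from camera to world coordinates). Camera axes: x right, y up, looking along -z (the intrinsics and any distortion apply to the point x, -y, -z); pixel columns grow to the right and rows downward; lengths in mm; the calibration is good to about 2 mm. The wrist camera is an equidistant fisheye: a pixel r from the principal point sees the ray r / f radians off the axis. A picture is of the moment at which its call begins. There is no depth.
- ctrl.finish_job(): hands the job in; it is judged then, once.
Trained networks look in the newest picture that a camera, given by its name, has taken for a name from the list of things; names that differ only in an ending like _2 or _b are one class to them, and where a whole thing is asked for, a point or a joint stands for the part that bears it (a point fixed in the world has none). Each returns a list of dicts, best first, with "confidence" (0 to 1); they miss things now and then, are a little off and sometimes report something else, mostly with a low value. They report only what shows in the picture. A call takes as long as a camera call. They do not tell look-alikes from the thing itself.
- ctrl.find_in(camera, target): "position" ([row, column] in pixels, amid what is visible of it).
- ctrl.trace(camera, target): "mask" (420x560 bool, what is visible of it) and "position" ([row, column] in pixels, amid what is visible of it).
- ctrl.place_of(camera, target): "position" ([row, column] in pixels: a listed point, or the origin of a listed thing).
The state is a dict: "clock": time; "qpos": joint angles; "qd": joint speeds; "tau": joint torques, N m; "eef_pos": TCP position; "tool_rot": TCP orientation; "force": force on the tool from outside, world axes, zero at the start; "torque": the same for the moment, N m; "width": finger opening in mm; "gripper_force": force on a finger pad.
Only numpy, scipy, OpenCV 4.12 (cv2) and the standard library are available. Lean on these libraries where they do the work, as an engineer would, in place of code of your own. Each camera call takes 0.05 s, during which the arm holds its last target. There are 200 camera calls.

## Working session

There is one attempt and no reset: what is moved stays moved. The work goes in short steps, Python scripts to look and compute and a shell command to move; the robot and the scene stay as the last step left them, time stands still between calls to the robot, and variables do not carry over. Pictures are saved under pics/ and viewed, at most 10 in all, crops included, and the job is handed in when it is done.

```bash
ls; mkdir -p pics; cat > h.py <<'E'
import numpy as np, cv2
from cell import ctrl
from scipy.spatial.transform import Rotation as R
def ray(cam,rc,im):
    K=np.array(im["intrinsics"]);E=np.array(im["extrinsics"])
    x=(rc[1]-K[0,2])/K[0,0]; y=(rc[0]-K[1,2])/K[1,1]
    if cam=="wrist":
        r=np.hypot(x,y); s=np.sin(r)/r if r>1e-9 else 1; d=np.array([x*s,y*s,np.cos(r)])
    else: d=np.array([x,y,1.])
    d=d*[1,-1,-1]; d=E[:3,:3]@d
    return E[:3,3],d/np.linalg.norm(d)
def proj(cam,p,im):
    K=np.array(im["intrinsics"]);E=np.array(im["extrinsics"])
    c=(E[:3,:3].T@(np.array(p,float)-E[:3,3]))*[1,-1,-1]
    if cam=="wrist":
        rr=np.hypot(c[0],c[1]); a=np.arctan2(rr,c[2]); u=c[:2]/rr*a
    else: u=c[:2]/c[2]
    return np.array([K[1,1]*u[1]+K[1,2],K[0,0]*u[0]+K[0,2]])
def tri(rays):
    A=sum(np.eye(3)-np.outer(d,d) for o,d in rays); b=sum((np.eye(3)-np.outer(d,d))@o for o,d in rays)
    p=np.linalg.solve(A,b); return p,[round(float(np.linalg.norm(np.cross(p-o,d))),1) for o,d in rays]
def save(im,name): cv2.imwrite("pics/"+name,im["img"][:,:,::-1])
E
python3 - <<'E'
from h import *
np.set_printoptions(precision=2,suppress=True)
ims={}
for c in ("side","top","wrist"):
    ims[c]=ctrl.get_image(c); save(ims[c],c+"0.png")
    print(c,np.array(ims[c]["extrinsics"])[:3,3].round(0),np.array(ims[c]["intrinsics"]).round(0).tolist())
a=np.hstack([ims["side"]["img"],ims["top"]["img"]])
T=["bottle","label","mouth","cradle","saddle","fork","hoop_tab"]
for t in T:
    rs={}
    for c in ("side","top"):
        f=ctrl.place_of(c,t); 
        print(t,c,[(np.round(x["position"],1).tolist(),round(x["confidence"],2)) for x in f[:3]])
        if f: rs[c]=ray(c,f[0]["position"],ims[c])
    if len(rs)==2: print("   ",*tri(list(rs.values())))
s=ctrl.read_state(); print(s["clock"],s["eef_pos"],s["tool_rot"],s["width"])
E
```

```text
pics
side [  411. -1072.   983.] [[535.0, 0.0, 286.0], [0.0, 535.0, 205.0], [0.0, 0.0, 1.0]]
top [ 319.  141. 1118.] [[398.0, 0.0, 281.0], [0.0, 398.0, 207.0], [0.0, 0.0, 1.0]]
wrist [170. 630. 373.] [[325.0, 0.0, 281.0], [0.0, 325.0, 206.0], [0.0, 0.0, 1.0]]
bottle side [([296.5, 204.2], 0.9), ([271.0, 312.6], 0.69), ([333.0, 233.5], 0.59)]
bottle top [([246.7, 395.2], 0.92), ([212.9, 366.8], 0.73), ([277.7, 361.0], 0.72)]
    [ 374.19 -202.24   91.88] [22.8, 22.8]
label side [([297.6, 224.2], 0.91), ([267.8, 212.6], 0.75), ([295.3, 282.6], 0.67)]
label top [([190.1, 303.7], 0.98), ([201.9, 385.7], 0.91), ([263.1, 360.7], 0.75)]
    [516.64 -73.02   9.53] [130.4, 130.4]
mouth side [([240.1, 279.3], 0.75), ([205.3, 317.2], 0.73), ([263.2, 226.8], 0.67)]
mouth top [([268.6, 382.4], 0.9), ([189.5, 385.9], 0.84), ([227.5, 421.9], 0.78)]
    [ 443.13 -130.98  175.8 ] [90.4, 90.4]
cradle side [([232.1, 262.9], 0.71)]
cradle top [([249.9, 260.5], 0.97)]
    [523.8  132.31 -14.11] [3.7, 3.7]
saddle side [([232.8, 266.9], 0.8)]
saddle top [([234.8, 297.9], 0.67)]
    [519.02  25.23  69.66] [2.2, 2.2]
fork side [([178.1, 263.3], 0.8)]
fork top [([246.1, 235.6], 0.92), ([166.4, 252.2], 0.39)]
    [530.61 189.07 136.19] [0.6, 0.6]
hoop_tab side [([217.3, 249.2], 0.75), ([234.9, 354.2], 0.33)]
hoop_tab top []
0.85 [232.48 607.04 231.34] [ 3.14 -0.    2.78] 85.28069199924109
```

View pics/side0.png

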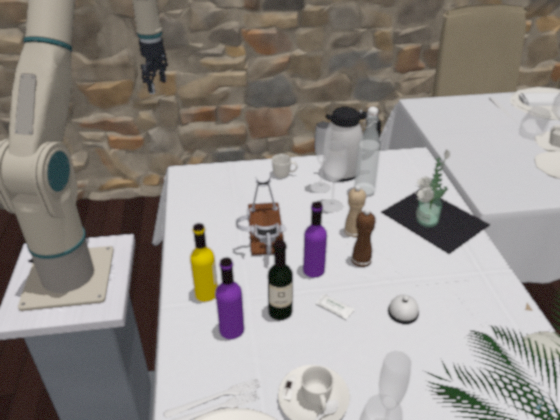

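View pics/top0.png

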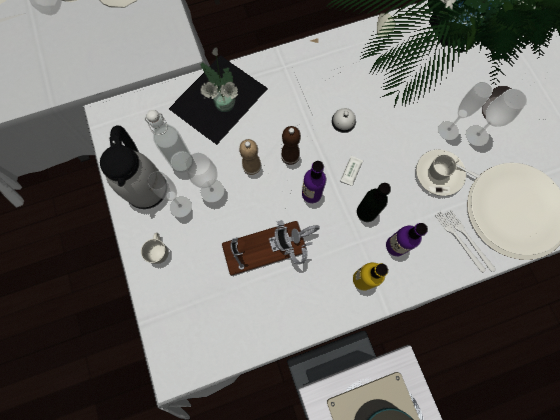

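```bash
python3 - <<'E'
from h import *
np.set_printoptions(precision=1,suppress=True)
ims={c:ctrl.get_image(c) for c in ("side","top")}
def nearest(c,t,rc):
    f=ctrl.place_of(c,t); 
    if not f: return None
    b=min(f,key=lambda x:np.hypot(*(np.array(x["position"])-rc)))
    return b["position"],b["confidence"]
for t,rs,rt in [("bottle",(315,280),(213,367)),("mouth",(240,279),(189,386)),("label",(295,282),(200,385)),("pepper_mill",(263,362),(160,290)),("salt_mill",(234,354),(170,250)),("hoop_tab",(235,245),(265,300)),("fork",(178,263),(246,236)),("saddle",(233,267),(235,298)),("cradle",(230,265),(250,260))]:
    a=nearest("side",t,rs);b=nearest("top",t,rt)
    print(t,a,b)
    if a and b: print("   ",*tri([ray("side",a[0],ims["side"]),ray("top",b[0],ims["top"])]))
a=cv2.resize(ims["side"]["img"][150:270,220:340],None,fx=5,fy=5,interpolation=2)[:, :,::-1]
cv2.imwrite("pics/c1.png",a)
b=cv2.resize(ims["top"]["img"][190:300,205:345],None,fx=5,fy=5,interpolation=2)[:, :,::-1]
cv2.imwrite("pics/c2.png",b)
E
```

```text
bottle ([311.1, 281.6], 0.83) ([211.3, 367.8], 0.81)
    [ 527.6 -196.9    5.5] [2.3, 2.3]
mouth ([243.8, 278.2], 0.96) ([187.2, 385.2], 0.94)
    [ 524.8 -194.5  219.5] [1.7, 1.7]
label ([295.5, 279.0], 0.9) ([202.2, 383.5], 0.88)
    [ 520.  -222.2   87.2] [0.6, 0.6]
pepper_mill ([259.5, 364.4], 0.81) ([156.9, 288.2], 0.98)
    [773.1 -39.7  -2.6] [5.6, 5.6]
salt_mill ([230.4, 352.9], 0.65) ([167.0, 250.7], 0.97)
    [773.6  78.8   4.7] [1.9, 1.9]
hoop_tab ([215.7, 249.2], 0.76) ([243.9, 306.2], 0.54)
    [475.7  21.1 136.1] [0.2, 0.2]
fork ([178.9, 263.7], 0.65) ([246.5, 233.9], 0.55)
    [532.3 193.7 130.3] [0.4, 0.4]
saddle ([232.3, 267.7], 0.7) ([234.7, 295.1], 0.86)
    [522.2  31.8  65.7] [1.8, 1.8]
cradle ([233.0, 261.5], 0.64) None
```

View pics/c2.png

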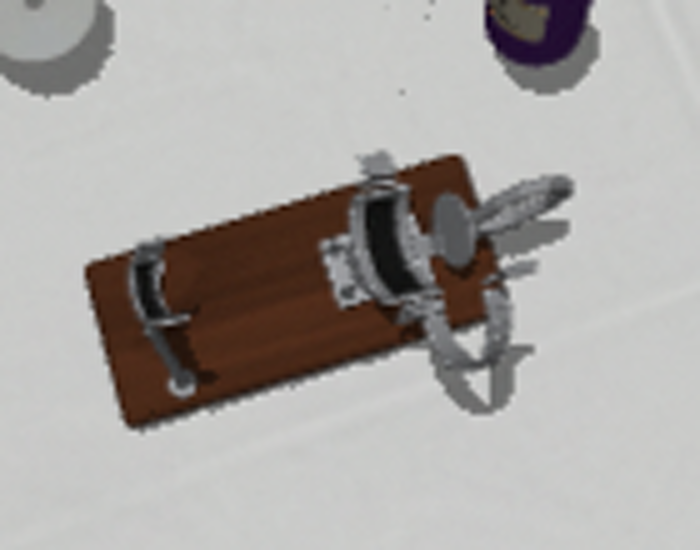

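View pics/c1.png

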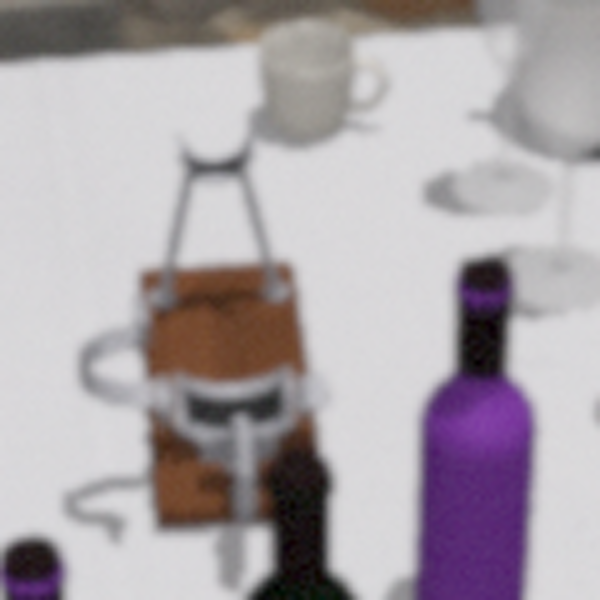

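```bash
python3 -m crank '[[[-1,-1,-0.5,0],[-1,-1,-0.5,0],[-1,-1,-0.5,0],[-1,-1,-0.5,0],[-1,-1,-0.5,0],[-1,-1,-0.5,0],[-1,-1,-0.5,0],[-1,-1,-0.5,0],[-1,-1,0,0],[-1,-1,0,0],[-1,-1,0,0],[-1,-1,0,0]]]'; python3 -m crank '[[[-1,-1,0,0],[-1,-1,0,0],[-1,-1,0,0],[-1,-1,0,0],[-1,-1,0,0],[0,0,0,1],[0,0,0,1],[0,0,0,1],[0,0,0,1],[0,0,0,1],[0,0,0,1],[0,0,0,1]]]';  python3 -m crank '[[[0,0,0,1],[0,0,0,1],[0,0,0,1],[0,0,0,1],[0,0,0,1],[0,0,0,1],[0,0,0,1],[0,0,0,1],[0,0,0,1],[0,0,0,0],[0,0,0,0]]]'
cat > look.py <<'E'
from h import *
import json,os
# gather observations of cradle points from the wrist camera here
np.set_printoptions(precision=1,suppress=True)
im=ctrl.get_image("wrist"); 
import sys
save(im,sys.argv[1])
db=json.load(open("db.json")) if os.path.exists("db.json") else []
for t in sys.argv[2:]:
    f=ctrl.place_of("wrist",t)
    for x in f[:3]:
        o,d=ray("wrist",x["position"],im); q=o+d*(-o[2]/d[2])
        print(t,np.round(x["position"],1),round(x["confidence"],2),"table:",q)
        db.append([t,x["confidence"],o.tolist(),d.tolist()])
json.dump(db,open("db.json","w"))
s=ctrl.read_state();print(s["clock"],np.array(s["eef_pos"]),np.array(s["tool_rot"]).round(3).tolist(),np.array(s["qpos"]).round(2).tolist())
E
python3 look.py w1.png saddle fork hoop_tab cradle
```

```text
clock: 2.85
eef_pos: [405.8, 217.9, 331.7]
tool_rot: [3.141, 0.0, 2.776]
force: [0.3, 0.4, -1.0]
width: 85.6
gripper_force: 0.0
clock: 3.85
eef_pos: [477.3, 58.1, 331.4]
tool_rot: [3.141, -0.0, 2.212]
force: [-0.4, 0.7, -0.4]
width: 85.3
gripper_force: 0.0
clock: 4.77
eef_pos: [477.3, 58.2, 331.4]
tool_rot: [3.141, -0.0, 1.498]
force: [-0.6, 1.0, -0.1]
width: 85.2
gripper_force: 0.0
saddle [189.3 315.9] 0.78 table: [526.4  18.8   0. ]
fork [ 60.5 320.8] 0.74 table: [545.4 209.    0. ]
fork [189.  315.7] 0.3 table: [526.1  19.3   0. ]
hoop_tab [220.4 281.1] 0.93 table: [471.  -25.9   0. ]
cradle [114.1 313.9] 0.93 table: [529.8 130.2   0. ]
cradle [  0.3 428.7] 0.22 table: [728.4 313.9   0. ]
5.0167 [477.3  58.1 331.3] [3.142, -0.0, 1.497] [-0.56, 0.3, 0.51, 1.84, -0.17, 1.05, -0.06]
```

View wrist.

View pics/w1.png

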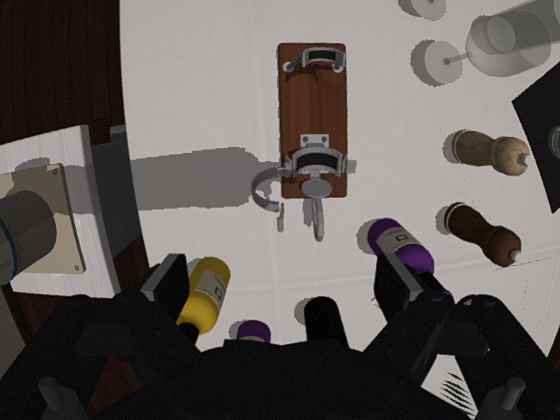

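```bash
python3 - <<'E'
from h import *
np.set_printoptions(precision=1,suppress=True)
im=ctrl.get_image("wrist"); imt=ctrl.get_image("top")
for c,i,roi in (("wrist",im,(30,215,270,355)),("top",imt,(215,280,215,312))):
    g=cv2.cvtColor(i["img"],cv2.COLOR_RGB2HSV); m=((g[...,0]<16)|(g[...,0]>174))&(g[...,1]>90)&(g[...,2]>25)
    k=np.zeros_like(m);k[roi[0]:roi[1],roi[2]:roi[3]]=1;m=(m&k).astype(np.uint8)
    n,l,st,_=cv2.connectedComponentsWithStats(m); b=1+np.argmax(st[1:,4]); 
    cs,_=cv2.findContours((m).astype(np.uint8),0,1)
    p=np.vstack([x[:,0] for x in cs if len(x)>8])
    w=[]
    for u,v in p:
        o,d=ray(c,(v,u),i); w.append((o+d*((19-o[2])/d[2]))[:2])
    r=cv2.minAreaRect(np.array(w,np.float32)); print(c,m.sum(),r)
# bottle: refine by networks again from two cams and wrist
s=ctrl.read_state()
for t,rs,rt in [("bottle",(315,280),(213,367)),("mouth",(240,279),(189,386)),("label",(295,282),(200,385)),("fork",(178,263),(246,236)),("saddle",(233,267),(235,298)),("hoop_tab",(215,249),(244,306))]:
    R_=[]
    for c,rc,i in (("side",rs,ctrl.get_image("side")),("top",rt,imt),("wrist",(320,322) if t in("bottle","mouth","label") else {"fork":(60,320),"saddle":(189,316),"hoop_tab":(220,281)}[t],im)):
        f=[x for x in ctrl.place_of(c,t) if np.hypot(*(np.array(x["position"])-rc))<(12 if c!="wrist" else 25)]
        if f: R_.append(ray(c,f[0]["position"],i)); print("  ",c,np.round(f[0]["position"],1),end="")
    print(); 
    if len(R_)>1: print(t,*tri(R_))
E
```

```text
wrist 6764 ((526.4564208984375, 121.96839141845703), (220.33181762695312, 92.99304962158203), 87.37319946289062)
top 1589 ((526.250244140625, 134.99603271484375), (193.8376007080078, 93.90079498291016), 87.31993865966797)
   side [312.6 281.1]   top [213.2 366.6]   wrist [308.1 321.7]
bottle [ 527.1 -193.3   -4.3] [2.2, 4.2, 2.1]
   side [245.6 279.1]   top [189.  385.2]
mouth [ 524.4 -194.8  213.8] [0.7, 0.7]
   side [294.  281.7]   top [199.9 382.7]
label [ 526.1 -221.6   90.5] [0.7, 0.7]
   side [180.  261.7]   top [244.2 234.6]   wrist [ 56.8 324.4]
fork [531.6 189.5 131.2] [5.3, 4.9, 0.6]
   side [233.5 267.3]   top [235.1 298. ]   wrist [188.7 317.8]
saddle [520.9  29.   63.1] [2.0, 5.9, 4.6]
   side [213.7 250. ]   wrist [219.3 279.6]
hoop_tab [475.4  20.4 143.1] [2.8, 2.8]
```

```bash
python3 -m crank '[[[-1,0.18,0,0],[-1,0.18,0,0],[-1,0.18,0,0],[-1,0.18,0,0],[-1,0.18,0,0],[-1,0.18,0,0],[-1,0.18,0,0],[-1,0.18,0,0],[-1,0.18,0,0],[-1,0.18,0,0],[-1,0.18,0,0],[-1,0.18,0,0]]]' | head -2; python3 -m crank '[[[-1,0.18,0,0],[-1,0.18,0,0],[-1,0.18,0.5,0],[-1,0.18,0.9,0],[-1,0.18,0.9,0],[-1,0.18,0.9,0],[-1,0.18,0.9,0],[0,0,0,0],[0,0,0,0]]]'
python3 look.py w2.png label mouth bottle
```

```text
clock: 7.32
eef_pos: [508.7, -246.2, 331.2]
clock: 8.07
eef_pos: [525.5, -422.8, 226.6]
tool_rot: [-3.138, -0.001, 1.493]
force: [1.0, -0.6, -0.5]
width: 85.7
gripper_force: 0.0
bottle [ 32.6 169.5] 0.7 table: [ 408.  -236.4    0. ]
8.2667 [ 528.1 -421.   230.1] [3.14, 0.0, 1.498] [0.36, 0.71, 0.5, 1.45, -0.37, 1.07, 0.86]
```

View pics/w2.png

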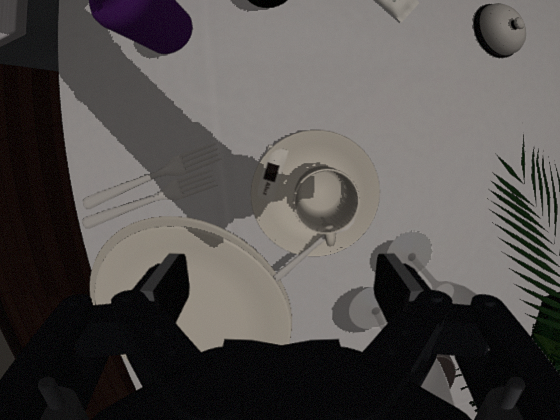

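```bash
python3 -m crank '[[[0.5,0,-1,0],[0.5,0,-1,0],[0.5,0,-1,0],[0.4,0,-1,0],[0,0,0,0],[0,0,0,0]]]' | head -2
python3 look.py w3.png label mouth bottle
python3 - <<'E'
import cv2
i=cv2.imread("pics/w3.png");cv2.imwrite("pics/w3c.png",cv2.resize(i[0:130,190:360],None,fx=4,fy=4,interpolation=2))
E
```

```text
clock: 8.77
eef_pos: [532.0, -373.6, 331.9]
label [ 53.9 265.4] 0.97 table: [ 522.9 -208.6    0. ]
label [ 55.2 165.7] 0.74 table: [ 374.1 -190.5    0. ]
mouth [ 51.9 118.8] 0.7 table: [ 294.7 -168.8    0. ]
bottle [  7.9 151.2] 0.92 table: [ 353. -107.    0.]
bottle [ 43.6 269.8] 0.73 table: [ 530.3 -193.4    0. ]
bottle [ 81.6 187.8] 0.63 table: [ 406.1 -236.9    0. ]
8.9667 [ 530.1 -374.2  328. ] [-3.14, -0.001, 1.496] [0.27, 0.6, 0.54, 1.39, -0.31, 1.24, 0.76]
```

View pics/w3c.png

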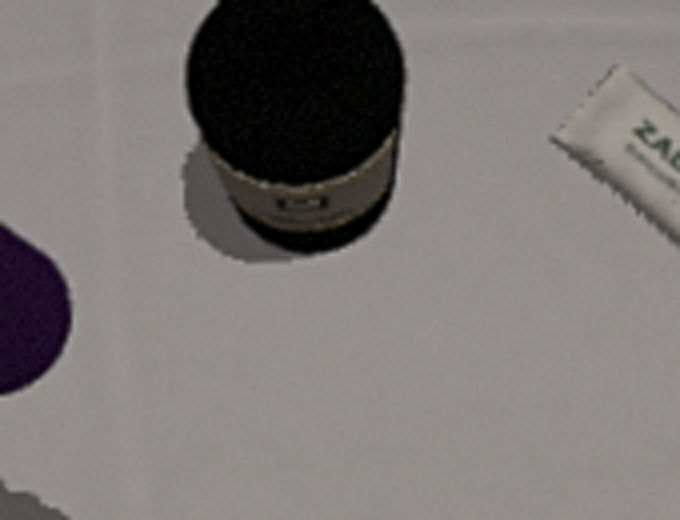

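```bash
python3 - <<'E'
from h import *
np.set_printoptions(precision=1,suppress=True)
im=ctrl.get_image("wrist")
def at(rc,z,c="wrist",i=im):
    o,d=ray(c,rc,i); return o+d*((z-o[2])/d[2])
print("cam",np.array(im["extrinsics"])[:3,3])
print("mark z80",at((50.7,265.5),80),at((53.9,265.4),80), "base det",at((43.6,269.8),0))
# silhouette of the body: dark mask in crop -> model fit
for X,Y in ((527,-194.5),(528,-194),(526,-195)):
    for a in (-90,-97,-104):
        L=lambda ang,z:proj("wrist",(X+30*np.cos(np.radians(ang)),Y+30*np.sin(np.radians(ang)),z),im)
        print(X,a,"mid",L(a,80),"botL",L(a-60,49),"botR",L(a+60,49),"topL",L(a-60,111),"topR",L(a+60,111))
g=im["img"][:130].astype(int).sum(2)
for r in (10,16,22,28,34,58,60,62):
    k=np.where(g[r,225:305]<110)[0]+225; print(r,k.min() if len(k) else None,k.max() if len(k) else None)
si=ctrl.get_image("side")
for X,Y in ((527,-194.5),):
    b=proj("side",(X,Y,80),si); print("side axis z80",b)
s=si["img"].astype(int); 
for r in (282,288,292,296,300): print(r,s[r,262:302].sum(1).tolist())
E
```

```text
cam [ 534.8 -308.8  470.2]
mark z80 [ 522.5 -222.    80. ] [ 522.1 -226.    80. ] base det [ 526.9 -193.9    0. ]
527 -90 mid [ 52.4 269.5] botL [ 48.1 249.3] botR [ 44.8 289.7] topL [ 36.2 243.9] topR [ 32.3 291.1]
527 -97 mid [ 52.5 266.4] botL [ 45.9 247.8] botR [ 47.1 288.4] topL [ 33.7 242.2] topR [ 34.9 289.5]
527 -104 mid [ 52.2 263.3] botL [ 43.5 246.7] botR [ 49.3 286.7] topL [ 30.9 240.9] topR [ 37.4 287.5]
528 -90 mid [ 51.9 270.3] botL [ 47.7 250. ] botR [ 44.4 290.5] topL [ 35.7 244.7] topR [ 31.8 292. ]
528 -97 mid [ 52.  267.2] botL [ 45.4 248.6] botR [ 46.7 289.1] topL [ 33.1 243.1] topR [ 34.5 290.4]
528 -104 mid [ 51.7 264.1] botL [ 43.  247.4] botR [ 48.9 287.4] topL [ 30.4 241.8] topR [ 37.  288.4]
526 -90 mid [ 52.8 268.6] botL [ 48.6 248.5] botR [ 45.2 289. ] topL [ 36.7 243. ] topR [ 32.7 290.3]
526 -97 mid [ 52.9 265.6] botL [ 46.3 247.1] botR [ 47.5 287.6] topL [ 34.2 241.3] topR [ 35.4 288.6]
526 -104 mid [ 52.7 262.5] botL [ 43.9 246. ] botR [ 49.7 285.9] topL [ 31.4 240. ] topR [ 37.9 286.7]
10 240 291
16 239 293
22 239 292
28 241 291
34 244 288
58 257 282
[... 355 characters left out ...]
 422, 431, 439, 439, 444, 447, 433, 462, 561, 619, 641, 649, 646, 647, 646, 649, 645]
292 [649, 648, 647, 645, 616, 530, 394, 367, 413, 443, 444, 459, 460, 463, 460, 434, 411, 392, 403, 400, 391, 372, 404, 435, 459, 464, 465, 460, 450, 445, 467, 563, 630, 649, 655, 657, 652, 654, 656, 654]
296 [653, 650, 655, 646, 622, 539, 397, 360, 416, 434, 445, 457, 464, 462, 461, 424, 392, 368, 396, 399, 390, 371, 397, 436, 459, 466, 457, 458, 447, 436, 466, 556, 623, 641, 645, 648, 649, 649, 648, 645]
300 [648, 647, 647, 645, 618, 544, 425, 374, 419, 436, 448, 450, 456, 460, 446, 451, 452, 455, 450, 445, 451, 439, 442, 434, 434, 451, 456, 457, 440, 436, 479, 574, 628, 646, 651, 651, 654, 653, 650, 652]
```

```bash
python3 -m crank '[[[0.85,-0.11,0,0.4],[0.89,-0.11,0,0],[0.89,-0.11,0,0],[0.89,-0.11,0,0],[0.89,-0.11,0,0],[0.89,-0.11,0,0],[0.89,-0.11,0,0],[0.89,-0.11,0.5,0],[0,0,0.5,0],[0,0,0,0],[0,0,0,0]]]' 
python3 look.py w4.png mouth
```

```text
clock: 9.98
eef_pos: [526.4, -196.6, 303.2]
tool_rot: [-3.14, 0.0, 1.463]
force: [-0.4, -0.4, 0.1]
width: 85.3
gripper_force: 0.0
mouth [ 22.  410.8] 0.93 table: [734.3   1.7   0. ]
mouth [129.3  60.2] 0.85 table: [181.1 -85.7   0. ]
mouth [266.6 140.6] 0.81 table: [ 282.2 -327.2    0. ]
10.0833 [ 526.9 -197.8  304.3] [3.141, 0.001, 1.462] [-0.06, 0.47, 0.56, 1.68, -0.28, 1.07, 0.48]
```

```bash
python3 -m crank '[[[0.13,-0.03,0.9,0],[0,0,0.9,0],[0,0,0.9,0],[0,0,0.9,0],[0,0,0.5,0],[0,0,0.26,0],[0,0,0,0],[0,0,0,0]]]' | head -4
python3 -m crank '[[[0,0,0,0],[0,0,0,0],[0,0,0,0],[0,0,0,0],[0,0,0,0],[0,0,0,0],[0,0,0,0],[0,0,0,0]]]' 1
python3 -m crank '[[[0,0,0,0],[0,0,0,0],[0,0,-0.1,0],[0,0,-0.2,0],[0,0,-0.4,0],[0,0,-0.4,0],[0,0,0,0],[0,0,0,0]]]'
python3 - <<'E'
from h import *
im=ctrl.get_image("side"); cv2.imwrite("pics/s1c.png",cv2.resize(im["img"][190:340,200:360],None,fx=4,fy=4,interpolation=2)[:,:,::-1])
E
```

```text
clock: 10.75
eef_pos: [526.9, -194.0, 195.5]
tool_rot: [3.141, 0.001, 1.463]
force: [0.9, -0.3, -0.2]
clock: 11.42
eef_pos: [527.0, -193.1, 195.6]
tool_rot: [3.14, -0.0, 1.464]
force: [-0.3, 0.8, 6.3]
width: 27.3
gripper_force: 58.6
clock: 12.08
eef_pos: [527.1, -193.2, 223.2]
tool_rot: [3.14, 0.0, 1.464]
force: [-0.2, 0.5, -6.3]
width: 27.2
gripper_force: 59.7
```

View pics/s1c.png

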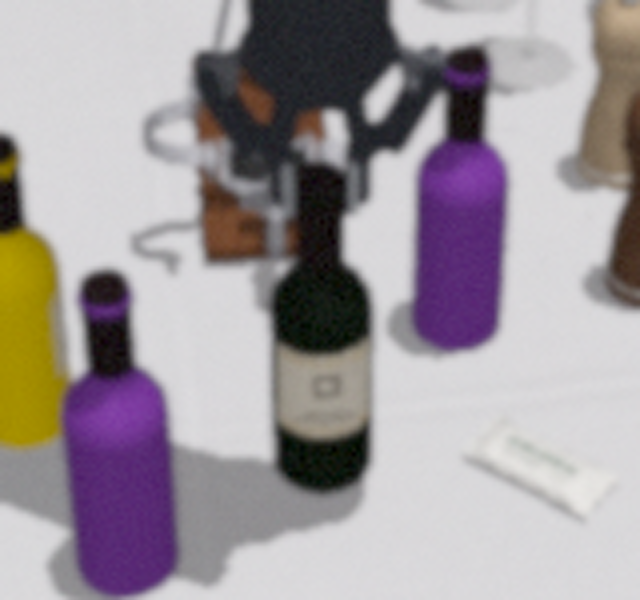

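```bash
python3 -m crank '[[[0,0,0,-0.75],[0,0,0.3,0],[0,0,0.4,0],[0,0,0.2,0],[0,0,0.15,0],[0,0,0.1,0],[0,0,0,0],[0,0,0,0]]]'
```

```text
clock: 12.8
eef_pos: [527.2, -194.2, 195.8]
tool_rot: [3.139, 0.001, 1.522]
force: [-2.5, 0.9, 13.2]
width: 27.6
gripper_force: 61.1
```

```bash
python3 - <<'E'
from h import *
np.set_printoptions(precision=1,suppress=True)
ims={c:ctrl.get_image(c) for c in ("side","top")}
for t in ("bottle","mouth"):
    A=ctrl.place_of("side",t);B=ctrl.place_of("top",t)
    for a in A:
        for b in B:
            p,e=tri([ray("side",a["position"],ims["side"]),ray("top",b["position"],ims["top"])])
            z=0 if t=="bottle" else 218
            if e[0]<6 and abs(p[2]-z)<25: print(t,p,e)
E
```

```text
bottle [ 414.3 -235.1   -7.1] [4.8, 4.8]
bottle [ 520.9 -198.5   12.1] [1.5, 1.5]
bottle [ 353.2 -107.    -6.9] [5.4, 5.4]
bottle [631.7 -67.2   0. ] [1.0, 1.0]
mouth [ 358.8 -103.1  211.4] [0.8, 0.8]
mouth [630.6 -69.2 221.8] [0.6, 0.6]
```

```bash
python3 -m crank '[[[0.4,0,-0.03,0],[0.4,0,-0.03,0],[0.4,0,-0.02,0],[0.39,0,0.02,0],[0.39,0,0.03,0],[0.39,0,0.03,0],[0,0,0,0]]]'
python3 - <<'E'
from h import *
im=ctrl.get_image("side"); save(im,"s2.png"); im2=ctrl.get_image("top")
a=im["img"][190:340,200:340]; b=im2["img"][150:300,250:420]
# bottle dark mask axis in side picture
g=im["img"].astype(int); m=((g.max(2)<50)).astype(np.uint8); m[:225]=0;m[:, :240]=0;m[:,330:]=0;m[330:]=0
n,l,st,ce=cv2.connectedComponentsWithStats(m); print(st[1:][st[1:,4]>60].tolist())
for t in("bottle","label","mouth"):
  for c in("side","top"): print(t,c,[(np.round(x["position"],0).tolist(),round(x["confidence"],2)) for x in ctrl.place_of(c,t)[:4]])
E
```

```text
clock: 13.68
eef_pos: [531.0, -132.1, 194.3]
tool_rot: [3.139, -0.001, 1.526]
force: [-0.4, 0.2, 6.0]
width: 27.2
gripper_force: 61.1
[[267, 225, 23, 47, 641], [268, 297, 22, 18, 319]]
bottle side [([272.0, 312.0], 0.91), ([310.0, 281.0], 0.9), ([333.0, 235.0], 0.84), ([298.0, 207.0], 0.74)]
bottle top [([191.0, 312.0], 0.92), ([212.0, 368.0], 0.8), ([278.0, 361.0], 0.62), ([251.0, 159.0], 0.17)]
label side [([284.0, 280.0], 0.94), ([268.0, 212.0], 0.94), ([295.0, 224.0], 0.92), ([241.0, 309.0], 0.86)]
label top [([269.0, 362.0], 0.76), ([190.0, 302.0], 0.75), ([202.0, 376.0], 0.5)]
mouth side [([262.0, 225.0], 0.89), ([208.0, 318.0], 0.83), ([227.0, 202.0], 0.64), ([227.0, 275.0], 0.63)]
mouth top [([164.0, 319.0], 0.73), ([196.0, 360.0], 0.61), ([254.0, 158.0], 0.49), ([246.0, 237.0], 0.27)]
```

```bash
python3 -m crank '[[[0.39,0,0.08,0],[0.39,0,0.08,0],[0.39,0,0.08,0],[0.37,0,0.13,0],[0.37,0,0.13,0],[0.37,0,0.13,0],[0.35,0,0.19,0],[0.35,0,0.19,0],[0.35,0,0.19,0],[0.32,0,0.23,0],[0.32,0,0.23,0],[0.32,0,0.23,0]]]'
python3 -m crank '[[[0,0,0,0],[0,0,-0.3,0],[0,0,-0.8,0],[0,0,-0.8,0],[0,0,-0.8,0],[0,0,-0.8,0],[0,0,0,0],[0,0,0,0]]]'
python3 - <<'E'
from h import *
im=ctrl.get_image("side"); im2=ctrl.get_image("top")
np.set_printoptions(precision=1,suppress=True)
a=cv2.resize(im["img"][170:320,210:340],None,fx=3,fy=3,interpolation=2); b=cv2.resize(im2["img"][150:300,280:410],None,fx=3,fy=3,interpolation=2)
cv2.imwrite("pics/st3.png",np.hstack([a,b])[:,:,::-1])
for t in("bottle","label","mouth"):
  for c in("side","top"): print(t,c,[(np.round(x["position"],0).tolist(),round(x["confidence"],2)) for x in ctrl.place_of(c,t)[:5]])
E
```

```text
clock: 15.08
eef_pos: [534.2, -25.7, 145.5]
tool_rot: [-3.141, 0.0, 1.524]
force: [-0.1, 1.7, 2.6]
width: 27.4
gripper_force: 62.6
clock: 15.75
eef_pos: [533.9, -27.4, 233.9]
tool_rot: [3.141, 0.0, 1.522]
force: [-0.4, 0.0, -7.0]
width: 27.3
gripper_force: 63.8
bottle side [([298.0, 208.0], 0.95), ([264.0, 277.0], 0.91), ([330.0, 233.0], 0.9), ([273.0, 312.0], 0.81)]
bottle top [([218.0, 330.0], 0.67), ([191.0, 311.0], 0.6)]
label side [([265.0, 214.0], 0.83), ([242.0, 309.0], 0.8), ([298.0, 224.0], 0.78), ([243.0, 275.0], 0.7)]
label top [([190.0, 306.0], 0.53)]
mouth side [([226.0, 198.0], 0.92), ([205.0, 316.0], 0.76), ([264.0, 226.0], 0.65), ([186.0, 268.0], 0.61)]
mouth top [([230.0, 424.0], 0.58), ([202.0, 322.0], 0.57), ([221.0, 328.0], 0.56), ([165.0, 319.0], 0.47)]
```

View pics/st3.png

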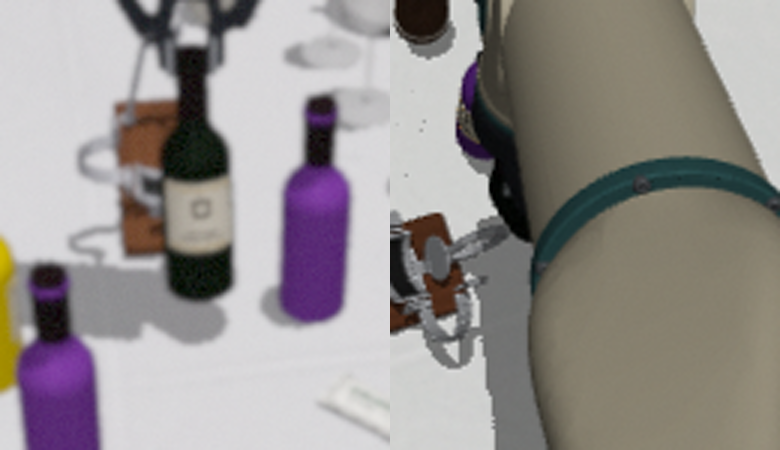

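```bash
python3 - <<'E'
from h import *
np.set_printoptions(precision=1,suppress=True)
im=ctrl.get_image("side"); im2=ctrl.get_image("top")
for a in (0,10,20,30,40,48,55):
    s,c=np.sin(np.radians(a)),np.cos(np.radians(a))
    f=lambda h,o=0:(533.5-.05*((211-h)*s),-27-(211-h)*s-o*c,249-(211-h)*c+o*s)
    print(a,"side base",proj("side",f(0),im),"label",proj("side",f(80,30),im),"mouth",proj("side",f(218),im),"top base",proj("top",f(0),im2),"shoulder",proj("top",f(122,30),im2))
E
```

```text
0 side base [254.3 274.1] label [238.4 275.3] mouth [186.2 273.1] top base [225.5 312.9] shoulder [210.1 327.7]
10 side base [262.9 275.2] label [242.  275.9] mouth [186.  273.1] top base [221.5 325.5] shoulder [207.7 333.7]
20 side base [269.8 276.2] label [244.1 276.5] mouth [185.8 273. ] top base [217. 338.] shoulder [205.2 339.4]
30 side base [274.6 277.3] label [244.6 277.1] mouth [185.7 273. ] top base [212.1 350.3] shoulder [202.6 344.7]
40 side base [277.  278.2] label [243.4 277.5] mouth [185.7 273. ] top base [206.9 362.1] shoulder [199.9 349.3]
48 side base [277.1 278.9] label [241.1 277.8] mouth [185.8 273. ] top base [202.5 371.2] shoulder [197.8 352.5]
55 side base [275.6 279.5] label [238.2 277.9] mouth [185.9 272.9] top base [198.6 378.6] shoulder [196.1 354.9]
```

```bash
python3 -m crank '[[[-0.6,0,-1,0],[-0.6,0,-1,0],[-0.6,0,-1,0],[-0.6,0,-0.8,0],[0,0,0,0],[0,0,0,0]]]'|head -2
python3 look.py w5.png saddle fork hoop_tab cradle
python3 -m crank '[[[0.6,-0.1,0,0],[0.6,-0.1,0,0],[0.6,-0.1,0,0],[0.6,0,0,0],[0,0,0,0],[0,0,0,0]]]'|head -2
python3 look.py w6.png saddle fork hoop_tab cradle
```

```text
clock: 16.75
eef_pos: [531.9, -88.6, 329.9]
saddle [ 82.3 267.1] 0.85 table: [518.8  33.4   0. ]
hoop_tab [ 82.9 215.5] 0.69 table: [444.2  38.5   0. ]
cradle [ 18.9 270.5] 0.56 table: [528.3 129.7   0. ]
17.0 [530.9 -84.3 327.3] [-3.138, -0.002, 1.526] [-0.29, 0.41, 0.58, 1.71, -0.25, 1.1, 0.33]
clock: 17.5
eef_pos: [526.7, -23.8, 327.9]
saddle [130.1 278.2] 0.68 table: [524.   28.7   0. ]
hoop_tab [143.6 227.8] 0.62 table: [449.9  13.1   0. ]
cradle [ 65.9 279.9] 0.67 table: [530.5 122.1   0. ]
17.75 [526.7 -28.1 328.8] [3.142, 0.002, 1.522] [-0.41, 0.39, 0.58, 1.73, -0.24, 1.09, 0.21]
```

```bash
cat > fit.py <<'E'
from h import *
import json
from scipy.optimize import least_squares
np.set_printoptions(precision=1,suppress=True)
db=json.load(open("db.json"))
obs=[(t,np.array(o),np.array(d)) for t,c,o,d in db if t in("saddle","fork","cradle") and c>0.5]
it=ctrl.get_image("top"); si=ctrl.get_image("side")
for t,c,i,rc in (("saddle","top",it,(235.1,297.5)),("saddle","side",si,(233,267.3)),("fork","top",it,(245.5,234.5)),("fork","side",si,(179.4,262.8))):
    o,d=ray(c,rc,i); obs.append((t,o,d))
def pts(p):
    x,y,z,w=p; a=np.array([np.cos(w),np.sin(w),0]); S=np.array([x,y,z])
    return {"saddle":S,"fork":S+178*(np.cos(np.radians(25))*a+np.sin(np.radians(25))*np.array([0,0,1]))}
def res(p):
    P=pts(p); r=[]
    for t,o,d in obs:
        if t in P: r+=list(np.cross(P[t]-o,d))
    r.append((p[3]-np.radians(87.35))*300); n=np.array([-np.sin(p[3]),np.cos(p[3])]); 
    L=np.array([np.sin(np.radians(87.35)),-np.cos(np.radians(87.35))]); r.append(((np.array(p[:2])-[526.4,122])@L)*1.5)
    return r
q=least_squares(res,[522,29,62,1.52],loss="soft_l1",f_scale=2.0)
P=pts(q.x); print(q.x[:3],np.degrees(q.x[3]),P["fork"])
for t,o,d in obs:
    if t in P: print(t,o.round(0),np.linalg.norm(np.cross(P[t]-o,d)).round(1))
for t,o,d in obs:
    if t=="cradle": print("cradle@0",o+d*(-o[2]/d[2]))
E
python3 fit.py
python3 - <<'E'
from h import *
im=ctrl.get_image("wrist")
i=im["img"].copy()
a=np.radians(87.35);ax=np.array([np.cos(a),np.sin(a),0]);ay=np.array([-np.sin(a),np.cos(a),0]);c=np.array([526.4,122,19])
big=cv2.resize(i[20:200,180:400],None,fx=3.5,fy=3.5,interpolation=2)
f=lambda p:tuple(int(v) for v in ((proj("wrist",p,im)[::-1]-[180,20])*3.5+1.5))
for u in(-112.5,112.5):
  for v in(-48,48): cv2.circle(big,f(c+u*ax+v*ay),4,(255,0,0),1)
s25,c25=np.sin(np.radians(25)),np.cos(np.radians(25)); X=c25*ax+s25*np.array([0,0,1]);Z=-s25*ax+c25*np.array([0,0,1])
for S,col in (((522,29,62),(0,255,0)),):
  S=np.array(S,float)
  for k in range(36): cv2.circle(big,f(S+21*(np.cos(k/36*6.283)*ay+np.sin(k/36*6.283)*Z)),1,col,-1)
  for x in(12,48):
    for k in range(19): cv2.circle(big,f(S+x*X+32*(np.cos(np.pi+k/18*np.pi)*ay+np.sin(np.pi+k/18*np.pi)*Z)),1,col,-1)
cv2.imwrite("pics/w7.png",big[:,:,::-1])
E
```

```text
[521.9  28.4  57.7] 87.29332349452955 [529.5 189.6 132.9]
saddle [482. 124. 474.] 3.2
fork [482. 124. 474.] 4.8
saddle [534. -23. 472.] 2.2
saddle [529.  42. 470.] 3.3
saddle [ 319.  141. 1118.] 4.6
saddle [  411. -1072.   983.] 7.0
fork [ 319.  141. 1118.] 4.0
fork [  411. -1072.   983.] 1.0
cradle@0 [529.8 130.2   0. ]
cradle@0 [528.3 129.7   0. ]
cradle@0 [530.5 122.1   0. ]
```

View pics/w7.png

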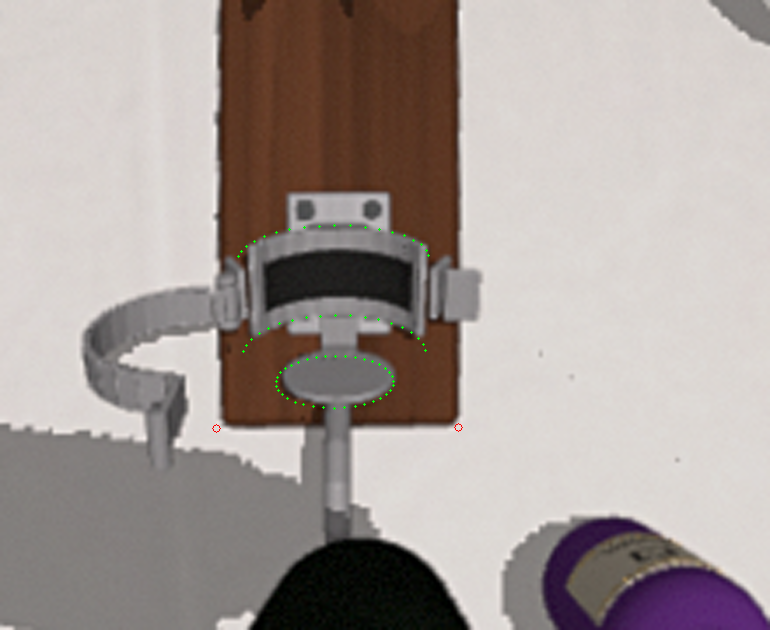

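```bash
python3 - <<'E'
from h import *
np.set_printoptions(precision=1,suppress=True)
im=ctrl.get_image("wrist");si=ctrl.get_image("side")
s_=ctrl.read_state(); x,y,z=s_["eef_pos"]; print(x,y,z)
for a in (0,4,8,12,16,20):
    s,c=np.sin(np.radians(a)),np.cos(np.radians(a))
    f=lambda h,o=0:(x-.05*((211-h)*s),y-(211-h)*s+o*c,z+15.5-(211-h)*c-o*s)
    print(a,"P",proj("wrist",f(0,30),im),"sh",proj("wrist",f(122,30),im),"side base",proj("side",f(0),si),"label",proj("side",f(80,-30),si),"P side",proj("side",f(0,-30),si),proj("side",f(0,30),si))
g=im["img"].astype(int).max(2); print([ (r,g[r,275:292].mean().round()) for r in range(166,184)])
for t in("bottle","label"):
    print(t,[(np.round(q["position"],1).tolist(),round(q["confidence"],2)) for q in ctrl.place_of("side",t)])
h=si["img"].astype(int); 
for cc in (274,277): print(cc,[(r,int(h[r,cc].sum())) for r in range(180,280,3)])
E
```

```text
526.833625017581 -26.12861041605835 328.75540926496745
0 P [154.6 280. ] sh [173.4 279.5] side base [226.2 271. ] label [208.  272.1] P side [233.7 272.5] [218.9 269.6]
4 P [168.4 280. ] sh [182.1 279.5] side base [229.7 271.4] label [209.5 272.3] P side [236.7 272.9] [223. 270.]
8 P [182.2 280. ] sh [190.8 279.5] side base [233.  271.9] label [210.7 272.6] P side [239.4 273.3] [226.8 270.4]
12 P [195.9 280. ] sh [199.6 279.5] side base [235.9 272.3] label [211.7 272.8] P side [241.7 273.7] [230.4 270.9]
16 P [209.6 280. ] sh [208.5 279.6] side base [238.6 272.7] label [212.4 273.1] P side [243.7 274.2] [233.7 271.3]
20 P [223.3 280. ] sh [217.4 279.6] side base [240.9 273.1] label [212.9 273.3] P side [245.3 274.5] [236.7 271.7]
[(166, np.float64(147.0)), (167, np.float64(149.0)), (168, np.float64(139.0)), (169, np.float64(111.0)), (170, np.float64(41.0)), (171, np.float64(8.0)), (172, np.float64(6.0)), (173, np.float64(7.0)), (174, np.float64(7.0)), (175, np.float64(8.0)), (176, np.float64(8.0)), (177, np.float64(7.0)), (178, np.float64(7.0)), (179, np.float64(9.0)), (180, np.float
[... 440 characters left out ...]
1), (207, 412), (210, 458), (213, 457), (216, 438), (219, 435), (222, 87), (225, 40), (228, 47), (231, 31), (234, 63), (237, 265), (240, 265), (243, 218), (246, 212), (249, 223), (252, 171), (255, 488), (258, 650), (261, 648), (264, 584), (267, 446), (270, 432), (273, 479), (276, 630), (279, 648)]
277 [(180, 88), (183, 49), (186, 35), (189, 57), (192, 39), (195, 80), (198, 417), (201, 480), (204, 466), (207, 467), (210, 486), (213, 447), (216, 452), (219, 362), (222, 46), (225, 63), (228, 23), (231, 64), (234, 50), (237, 139), (240, 165), (243, 218), (246, 221), (249, 224), (252, 192), (255, 523), (258, 645), (261, 648), (264, 652), (267, 619), (270, 591), (273, 639), (276, 650), (279, 650)]
```

```bash
python3 -m crank '[[[0.2,-0.05,0,0],[0.4,-0.05,0,0],[0.6,-0.05,0,0],[0.6,-0.05,0.2,0],[0.6,-0.06,0.4,0],[0.5,0,0.4,0],[0.3,0,0.4,0],[0.16,0,0.2,0],[0,0,0,0],[0,0,0,0]]]'
python3 - <<'E'
from h import *
np.set_printoptions(precision=1,suppress=True)
si=ctrl.get_image("side"); im=ctrl.get_image("wrist")
s_=ctrl.read_state(); x,y,z=s_["eef_pos"]; print(x,y,z)
for a in (-4,0,4,8,12):
    s,c=np.sin(np.radians(a)),np.cos(np.radians(a))
    f=lambda h,o=0:(x-.05*((211-h)*s),y-(211-h)*s+o*c,z+15.5-(211-h)*c-o*s)
    print(a,"wrist P",proj("wrist",f(0,30),im),"sh",proj("wrist",f(122,30),im),"side Brim",proj("side",f(0,-30),si),"label",proj("side",f(80,-30),si),proj("side",f(49,-30),si))
g=im["img"].astype(int).max(2); print([ (r,int(g[r,275:290].mean())) for r in range(145,200,2)])
h=si["img"].astype(int); k=int(round(proj("side",(x,y-20,z-150),si)[1])); print(k,[(r,int(h[r,k-2:k+3].sum(1).mean())) for r in range(185,250,2)])
save(im,"w8.png")
cv2.imwrite("pics/s8.png",cv2.resize(si["img"][130:280,200:340],None,fx=4,fy=4,interpolation=2)[:,:,::-1])
E
```

```text
clock: 18.93
eef_pos: [524.2, 57.3, 288.4]
tool_rot: [-3.141, 0.001, 1.523]
force: [0.1, 1.1, -6.7]
width: 27.2
gripper_force: 63.2
524.7748877198374 56.490437187679724 289.22773379536653
-4 wrist P [141.1 280.1] sh [165.7 279.6] side Brim [222.5 267.7] label [199.6 267.3] [208.7 267.4]
0 wrist P [154.9 280.1] sh [174.3 279.6] side Brim [225.5 268. ] label [201.2 267.5] [210.8 267.7]
4 wrist P [168.8 280. ] sh [183.  279.6] side Brim [228.2 268.4] label [202.5 267.7] [212.7 268. ]
8 wrist P [182.5 280. ] sh [191.7 279.7] side Brim [230.6 268.7] label [203.6 267.9] [214.3 268.2]
12 wrist P [196.3 280.1] sh [200.5 279.7] side Brim [232.7 269.1] label [204.5 268.1] [215.6 268.5]
[(145, 158), (147, 101), (149, 99), (151, 130), (153, 137), (155, 140), (157, 65), (159, 27), (161, 29), (163, 30), (165, 30), (167, 30), (169, 23), (171, 77), (173, 83), (175, 84), (177, 85), (179, 86), (181, 30), (183, 5), (185, 7), (187, 7), (189, 6), (191, 7), (193, 7), (195, 8), (197, 8), (199, 9)]
267 [(185, 61), (187, 44), (189, 43), (191, 164), (193, 423), (195, 482), (197, 432), (199, 415), (201, 427), (203, 419), (205, 482), (207, 467), (209, 424), (211, 467), (213, 421), (215, 170), (217, 51), (219, 34), (221, 48), (223, 47), (225, 44), (227, 32), (229, 83), (231, 161), (233, 326), (235, 399), (237, 419), (239, 405), (241, 404), (243, 382), (245, 304), (247, 283), (249, 287)]
```

```bash
cat > tilt.py <<'E'
from h import *
np.set_printoptions(precision=1,suppress=True)
si=ctrl.get_image("side"); im=ctrl.get_image("wrist")
s_=ctrl.read_state(); x,y,z=s_["eef_pos"]; print(s_["clock"],np.array([x,y,z]),"F",np.array(s_["force"]),"tau",np.array(s_["torque"]).round(2))
f=lambda a,h,o=0:(x-.047*((211-h)*np.sin(np.radians(a))),y-(211-h)*np.sin(np.radians(a))+o*np.cos(np.radians(a)),z+15.5-(211-h)*np.cos(np.radians(a))-o*np.sin(np.radians(a)))
g=im["img"].astype(int).max(2); c=int(round(proj("wrist",f(8,0,30),im)[1])); col=g[:,c-6:c+7].mean(1)
r=300
while col[r]<18 and r>20: r-=1
A=np.arange(-6,75,.5)
P=np.array([max(proj("wrist",f(a,0,30),im)[0],0) for a in A]); B=np.array([proj("side",f(a,49,-30),si)[0] for a in A])
h=si["img"].astype(int).sum(2); k=int(round(proj("side",f(8,40,-30),si)[1])); cc=h[:,k-2:k+3].mean(1)
# label bottom edge: bright->dark transition
b0=int(proj("side",f(8,80,-30),si)[0]); q=b0
while cc[q]>240 and q<b0+40: q+=1
q=q-1+(cc[q-1]-240)/(cc[q-1]-cc[q])
print("wrist row",r,"alpha",A[np.argmin(abs(P-r))],"side label bottom",round(q,1),"alpha",A[np.argmin(abs(B-q))])
E
python3 -m crank '[[[0.1,0,0,0],[0.2,0,0.1,0],[0.2,0,0.15,0],[0.2,0,0.15,0],[0.1,0,0.1,0],[0,0,0.1,0],[0,0,0,0],[0,0,0,0]]]'
python3 tilt.py
```

```text
clock: 19.7
eef_pos: [525.1, 77.5, 273.6]
tool_rot: [-3.141, 0.001, 1.524]
force: [0.7, -0.9, -5.7]
width: 27.1
gripper_force: 63.2
19.8 [525.4  77.3 273.9] F [ 0.7 -0.1 -7.2] tau [0. 0. 0.]
wrist row 180 alpha 7.5 side label bottom 214.6 alpha 9.5
```

```bash
python3 -m crank '[[[0,0,0.08,0],[0,0,0.1,0],[0,0,0,0]]]' | sed -n 1,4p; python3 -m crank '[[[0,0,0.08,0],[0,0,0.05,0],[0,0,0,0]]]'| sed -n 1,4p; python3 tilt.py
```

```text
clock: 20.05
eef_pos: [524.9, 77.9, 268.8]
tool_rot: [-3.141, -0.0, 1.524]
force: [-0.5, 0.3, -6.8]
clock: 20.3
eef_pos: [525.0, 77.8, 265.7]
tool_rot: [-3.141, 0.0, 1.524]
force: [0.1, 0.2, -6.1]
20.4 [525.2  77.9 266. ] F [ 0.7 -0.5 -6. ] tau [ 0.2 -0.1  0. ]
wrist row 178 alpha 6.5 side label bottom 216.6 alpha 46.0
```

```bash
python3 -m crank '[[[0,0,0.1,0],[0,0,0,0]]]' | sed -n 2,4p; python3 -m crank '[[[0,0,0.1,0],[0,0,0,0]]]'| sed -n 2,4p;python3 -m crank '[[[0,0,0.1,0],[0,0,0,0]]]'| sed -n 2,4p; python3 tilt.py
```

```text
eef_pos: [525.1, 77.9, 263.2]
tool_rot: [-3.141, 0.0, 1.524]
force: [-0.3, 0.2, -7.0]
eef_pos: [525.0, 77.9, 260.6]
tool_rot: [-3.141, 0.0, 1.524]
force: [0.3, 0.0, -6.3]
eef_pos: [525.0, 77.9, 258.1]
tool_rot: [-3.141, 0.0, 1.524]
force: [-1.1, 0.0, -5.7]
21.0 [525.1  77.9 258.4] F [ 0.3  0.1 -5.4] tau [ 0.1 -0.1  0. ]
wrist row 178 alpha 6.5 side label bottom 218.7 alpha 8.5
```

```bash
python3 -m crank '[[[0,0,-0.25,0],[-0.1,0,-0.25,0],[-0.15,0,0,0],[-0.07,0,0,0],[0,0,0,0],[0,0,0.1,0],[0,0,0.1,0],[0,0,0,0]]]' | sed -n 2,4p; python3 tilt.py;  python3 -m crank '[[[0,0,0.1,0],[0,0,0,0]]]'| sed -n 2,4p;python3 -m crank '[[[0,0,0.1,0],[0,0,0,0]]]'| sed -n 2,4p; python3 -m crank '[[[0,0,0.1,0],[0,0,0,0]]]'| sed -n 2,4p
```

```text
eef_pos: [524.3, 70.2, 265.2]
tool_rot: [-3.14, -0.0, 1.524]
force: [0.4, 0.6, -7.2]
21.7667 [524.6  70.1 265.6] F [ 0.6 -0.1 -7. ] tau [ 0.1 -0.1  0. ]
wrist row 175 alpha 6.0 side label bottom 217.9 alpha 7.0
eef_pos: [524.7, 70.0, 263.2]
tool_rot: [-3.141, 0.0, 1.524]
force: [-0.2, 0.4, -6.3]
eef_pos: [524.8, 70.0, 260.7]
tool_rot: [-3.141, 0.0, 1.524]
force: [-0.2, -0.4, -6.6]
eef_pos: [524.7, 70.0, 258.2]
tool_rot: [-3.141, 0.0, 1.524]
force: [-1.0, 1.0, -5.9]
```

```bash
cat > disc.py <<'E'
from h import *
import json
np.set_printoptions(precision=1,suppress=True)
E=np.array(ctrl.get_image("wrist")["extrinsics"]);K=ctrl.get_image("wrist")["intrinsics"]; s=ctrl.read_state()
T=R.from_euler("xyz",s["tool_rot"]).as_matrix(); C=T.T@E[:3,:3]
db=json.load(open("db.json")); 
rays=[]
for name,rot,o0,rc in (("w1",[3.142,0,1.497],(482,124,474),(187,317)),("w5",[-3.138,-.002,1.526],(534,-23,472),(82,267)),("w6",[3.142,.002,1.522],(529,42,470),(128,277))):
    o=[d[2] for d in db if np.linalg.norm(np.array(d[2])-o0)<3][0]
    e=np.eye(4);e[:3,:3]=R.from_euler("xyz",rot).as_matrix()@C;e[:3,3]=o
    im=dict(intrinsics=K,extrinsics=e,img=cv2.imread(f"pics/{name}.png")[:,:,::-1])
    h=cv2.cvtColor(np.ascontiguousarray(im["img"]),cv2.COLOR_RGB2HSV); m=((h[...,1]<50)&(h[...,2]>50)).astype(np.uint8)
    k=np.zeros_like(m);k[rc[0]-12:rc[0]+13,rc[1]-22:rc[1]+23]=1;m&=k
    m=cv2.morphologyEx(m,cv2.MORPH_OPEN,cv2.getStructuringElement(cv2.MORPH_ELLIPSE,(9,9)))
    n,l,st,ce=cv2.connectedComponentsWithStats(m); j=[i for i in range(1,n) if l[rc]==i] or [1+np.argmax(st[1:,4])]
    print(name,st[j[0]],ce[j[0]],im["img"][rc])
    rays.append(ray("wrist",ce[j[0]][::-1],im))
print(tri(rays)); print(tri(rays[:2]),tri(rays[::2]))
E
python3 disc.py
```

```text
w1 [301 175  31  25 534] [316.  187.7] [89 87 87]
w5 [255  70  29  20 346] [269.2  80.1] [101  99  99]
w6 [262 116  31  25 467] [277. 129.] [110 107 107]
(array([521.8,  31.3,  49.2]), [0.5, 1.7, 2.0])
(array([520.9,  31.9,  50.5]), [0.7, 0.7]) (array([523. ,  29.8,  38.7]), [0.4, 0.4])
```

```bash
for i in 1; do python3 -m crank '[[[0,0,0.1,0],[0,0,0,0]]]' | sed -n 2,4p; python3 -m crank '[[[0,0,0.1,0],[0,0,0,0]]]'| sed -n 2,4p;python3 -m crank '[[[0,0,0.1,0],[0,0,0,0]]]'| sed -n 2,4p; done; python3 tilt.py
```

```text
eef_pos: [524.8, 70.0, 255.8]
tool_rot: [-3.142, -0.0, 1.524]
force: [0.0, 0.8, -6.5]
eef_pos: [525.9, 71.0, 254.6]
tool_rot: [3.139, -0.002, 1.524]
force: [-0.6, 3.1, 3.9]
eef_pos: [527.4, 72.1, 253.8]
tool_rot: [3.136, -0.005, 1.525]
force: [-1.1, 4.9, 14.0]
22.9667 [527.3  71.9 253.9] F [-1.4  4.8 13.6] tau [ 1.1  0.5 -0. ]
wrist row 175 alpha 5.5 side label bottom 220.8 alpha 49.0
```

```bash
python3 -m crank '[[[0.25,0,0.02,0],[0.35,0,0.08,0],[0.35,0,0.1,0],[0.2,0,0.07,0],[0,0,0,0]]]'| sed -n 2,4p; python3 tilt.py
```

```text
eef_pos: [527.1, 101.2, 244.9]
tool_rot: [3.14, -0.002, 1.527]
force: [-0.8, 4.6, 8.2]
23.4833 [527.2 100.3 245.2] F [-1.1  3.9  7.9] tau [ 0.7  0.4 -0.1]
wrist row 272 alpha 34.0 side label bottom 219.7 alpha 16.5
```

```bash
python3 -m crank '[[[0.3,0,0.15,0],[0.36,0,0.2,0],[0.34,0,0.2,0],[0.3,0,0.2,0],[0,0,0,0]]]'| sed -n 2,4p; python3 tilt.py
```

```text
eef_pos: [529.9, 135.3, 227.1]
tool_rot: [3.137, -0.005, 1.528]
force: [0.3, 6.0, 13.9]
24.0 [530.1 134.  227.6] F [-0.2  5.5 13. ] tau [ 1.   0.3 -0.1]
wrist row 299 alpha 42.0 side label bottom 218.6 alpha 27.5
```

```bash
python3 -m crank '[[[0.36,-0.02,0.24,0],[0.36,-0.02,0.28,0],[0.35,-0.02,0.3,0],[0,0,0,0]]]'| sed -n 2,4p; python3 tilt.py;  python3 -m crank '[[[0.33,0,0.32,0],[0.3,0,0.33,0],[0,0,0,0]]]'| sed -n 2,4p; python3 tilt.py
```

```text
eef_pos: [529.9, 162.0, 206.0]
tool_rot: [3.136, -0.004, 1.529]
force: [1.2, 3.6, 8.8]
24.4333 [530.1 160.  206.5] F [1.1 4.6 8.3] tau [ 0.6 -0.3  0.1]
wrist row 241 alpha 25.0 side label bottom 217.4 alpha 16.5
eef_pos: [529.6, 177.0, 188.8]
tool_rot: [3.138, -0.003, 1.528]
force: [1.4, 5.6, 3.8]
24.7833 [529.8 176.2 189.4] F [0.4 5.8 4.6] tau [ 0.9 -0.1  0.1]
wrist row 240 alpha 24.5 side label bottom 217.4 alpha 43.5
```

```bash
python3 -m crank '[[[0.27,0,0.3,0],[0.28,0,0.33,0],[0,0,0,0]]]'| sed -n 2,4p; python3 -m crank '[[[0.27,0,0.33,0],[0.25,0,0.33,0],[0,0,0,0]]]'| sed -n 2,4p;  python3 - <<'E'
from h import *
np.set_printoptions(precision=1,suppress=True)
si=ctrl.get_image("side"); it=ctrl.get_image("top"); s=ctrl.read_state(); print(s["clock"],np.array(s["eef_pos"]))
for t in ("bottle","label","mouth"):
    A=ctrl.place_of("side",t);B=ctrl.place_of("top",t)
    print(t,[(np.round(q["position"],1).tolist(),round(q["confidence"],2)) for q in A if 240<q["position"][1]<290],[(np.round(q["position"],1).tolist(),round(q["confidence"],2)) for q in B if q["position"][1]<310 and q["position"][0]>200])
a0=s["eef_pos"]
for a in (40,45,50,55,60,65):
    S,c=np.sin(np.radians(a)),np.cos(np.radians(a))
    f=lambda h,o=0:(a0[0]-.047*((211-h)*S),a0[1]-(211-h)*S-o*c,a0[2]+15.5-(211-h)*c+o*S)
    print(a,"side base",proj("side",f(0),si),"label",proj("side",f(80,30),si),"lab bot",proj("side",f(49,30),si)[0],"B",proj("side",f(0,30),si)[0],"| top base",proj("top",f(0),it),"label",proj("top",f(80,30),it))
h=si["img"].astype(int).sum(2); print([(r,int(h[r,264:269].mean())) for r in range(180,246,2)])
E
```

```text
eef_pos: [529.5, 189.7, 172.4]
tool_rot: [3.14, -0.001, 1.527]
force: [1.1, 5.3, 3.8]
eef_pos: [528.8, 201.2, 155.0]
tool_rot: [-3.14, 0.001, 1.526]
force: [0.8, 2.9, 1.0]
25.3833 [529.2 200.5 156.1]
bottle [([236.5, 269.5], 0.88)] [([234.2, 294.8], 0.84)]
label [] [([235.6, 279.4], 0.82)]
mouth [([163.1, 257.7], 0.65)] []
40 side base [240.4 266.3] label [211.3 265.4] lab bot 222.56702633208292 B 240.40836928285566 | top base [241.9 283.2] label [238.8 272.8]
45 side base [240.1 266.5] label [210.  265.4] lab bot 221.2465091944492 B 239.1923905694874 | top base [239.7 287.9] label [237.3 275.2]
50 side base [239.3 266.7] label [208.3 265.5] lab bot 219.4576781985603 B 237.35529459376406 | top base [237.4 292.2] label [235.9 277.3]
55 side base [237.8 266.9] label [206.2 265.5] lab bot 217.20291918490065 B 234.8902653559459 | top base [235.1 296.3] label [234.5 279. ]
60 side base [235.8 267. ] label [203.8 265.4] lab bot 214.48958999087108 B 231.79703061565297 | top base [232.9 299.9] label [233.2 280.5]
65 side base [233.1 267.2] label [201.  265.4] lab bot 211.3303718963995 B 228.0826562492292 | top base [230.6 303.2] label [231.9 281.6]
[(180, 157), (182, 146), (184, 124), (186, 88), (188, 77), (190, 76), (192, 149), (194, 495), (196, 627), (198, 628), (200, 561), (202, 594), (204, 550), (206, 651), (208, 650), (210, 585), (212, 616), (214, 629), (216, 503), (218, 152), (220, 76), (222, 85), (224, 70), (226, 60), (228, 75), (230, 71), (232, 176), (234, 298), (236, 366), (238, 376), (240, 370), (242, 354), (244, 296)]
```

```bash
python3 -m crank '[[[0.22,0,0.3,0],[0.21,0,0.35,0],[0.18,0,0.35,0],[0,0,0,0]]]'| sed -n 2,4p; python3 -m crank '[[[0.08,0,0.12,0],[0.08,0,0.12,0],[0,0,0,0]]]'| sed -n 2,4p; cat > chk.py <<'E'
from h import *
np.set_printoptions(precision=1,suppress=True)
si=ctrl.get_image("side"); it=ctrl.get_image("top"); s=ctrl.read_state(); print(s["clock"],np.array(s["eef_pos"]),np.array(s["force"]),s["width"])
for t in ("bottle","label","mouth"):
    A=ctrl.place_of("side",t);B=ctrl.place_of("top",t)
    print(t,[(np.round(q["position"],1).tolist(),round(q["confidence"],2)) for q in A if 240<q["position"][1]<290],[(np.round(q["position"],1).tolist(),round(q["confidence"],2)) for q in B if q["position"][1]<310 and q["position"][0]>200])
a0=s["eef_pos"]
for a in (55,60,65,70):
    S,c=np.sin(np.radians(a)),np.cos(np.radians(a))
    f=lambda h,o=0:(a0[0]-.047*((211-h)*S),a0[1]-(211-h)*S-o*c,a0[2]+15.5-(211-h)*c+o*S)
    print(a,"side base",proj("side",f(0),si),"label",proj("side",f(80,30),si),"lab bot",proj("side",f(49,30),si)[0],"B",proj("side",f(0,30),si)[0],"| top base",proj("top",f(0),it),"label",proj("top",f(80,30),it),"base",np.array(f(0)))
h=si["img"].astype(int).sum(2); print([(r,int(h[r,264:269].mean())) for r in range(180,246,2)])
E
python3 chk.py
```

```text
eef_pos: [528.8, 216.3, 129.1]
tool_rot: [-3.138, 0.002, 1.526]
force: [0.9, 1.0, 0.1]
eef_pos: [529.8, 219.3, 124.7]
tool_rot: [-3.14, 0.001, 1.524]
force: [-0.6, 0.0, 0.5]
26.3667 [530.1 218.8 125.3] [ 0.6 -0.8 -0.6] 27.20643103107497
bottle [([238.4, 268.5], 0.97)] [([234.9, 275.3], 0.65), ([235.9, 295.1], 0.58)]
label [([206.0, 263.4], 0.82)] [([235.5, 274.0], 0.85), ([245.8, 236.0], 0.52), ([233.8, 294.4], 0.34)]
mouth [([167.9, 258.5], 0.82), ([234.5, 270.1], 0.34)] [([246.2, 307.8], 0.36)]
55 side base [242.1 266.7] label [211.2 265.3] lab bot 221.94007714611084 B 239.27377685292532 | top base [239.3 289.6] label [239.  272.4] base [522.   46.   19.8]
60 side base [240.1 266.8] label [208.8 265.2] lab bot 219.32863908971933 B 236.3017615003352 | top base [237.1 293.1] label [237.7 273.8] base [521.5  36.1  35.3]
65 side base [237.5 266.9] label [206.1 265.2] lab bot 216.2809050724645 B 232.7231389648727 | top base [235.  296.3] label [236.6 274.8] base [521.1  27.6  51.7]
70 side base [234.3 267. ] label [203.2 265.1] lab bot 212.8144823394153 B 228.5524961674628 | top base [233. 299.] label [235.4 275.5] base [520.8  20.6  68.7]
[(180, 219), (182, 159), (184, 160), (186, 152), (188, 109), (190, 80), (192, 98), (194, 285), (196, 597), (198, 660), (200, 594), (202, 616), (204, 573), (206, 655), (208, 666), (210, 615), (212, 643), (214, 631), (216, 450), (218, 130), (220, 99), (222, 104), (224, 103), (226, 95), (228, 95), (230, 90), (232, 179), (234, 297), (236, 365), (238, 379), (240, 370), (242, 357), (244, 297)]
```

```bash
python3 -m crank '[[[0.03,0,0.08,0],[0,0,0,0]]]'| sed -n 2,4p; python3 -m crank '[[[0.03,0,0.08,0],[0,0,0,0]]]'| sed -n 2,4p; python3 -m crank '[[[0.03,0,0.08,0],[0,0,0,0]]]'| sed -n 2,4p
```

```text
eef_pos: [530.3, 220.3, 123.3]
tool_rot: [-3.141, 0.0, 1.524]
force: [0.5, -1.4, -1.1]
eef_pos: [530.7, 221.3, 121.6]
tool_rot: [3.141, -0.0, 1.524]
force: [-0.0, -1.0, -0.3]
eef_pos: [531.2, 221.4, 121.1]
tool_rot: [3.14, -0.001, 1.523]
force: [-2.8, -3.7, 12.5]
```

```bash
python3 -m crank '[[[-0.05,0,0.0,0],[-0.05,0,0.015,0],[-0.05,0,0.02,0],[0,0,0,0]]]'| sed -n 2,4p; python3 -m crank '[[[-0.05,0,0.02,0],[-0.04,0,0.02,0],[0,0,0,0]]]'| sed -n 2,4p; python3 chk.py
```

```text
eef_pos: [531.8, 220.3, 120.5]
tool_rot: [3.138, -0.004, 1.524]
force: [-1.7, 1.8, 11.2]
eef_pos: [531.9, 219.2, 119.7]
tool_rot: [3.138, -0.006, 1.525]
force: [-0.9, 3.6, 11.3]
27.85 [532.  219.2 119.7] [-0.5  3.6 10.4] 27.345628585566033
bottle [([239.7, 266.7], 0.9)] [([235.3, 298.1], 0.67)]
label [([205.7, 264.2], 0.97), ([175.3, 282.6], 0.57)] [([237.8, 273.7], 0.71), ([206.5, 175.9], 0.19)]
mouth [([170.2, 257.6], 0.81), ([177.5, 285.1], 0.63), ([241.2, 267.1], 0.3)] [([249.3, 221.9], 0.84)]
55 side base [243.5 267.4] label [212.6 266. ] lab bot 223.40728768510257 B 240.7102563929783 | top base [239.1 289.3] label [238.8 272.1] base [523.8  46.4  14.2]
60 side base [241.5 267.5] label [210.3 265.9] lab bot 220.81517843062548 B 237.76253150020585 | top base [237.  292.7] label [237.6 273.5] base [523.4  36.5  29.7]
65 side base [239.  267.6] label [207.7 265.9] lab bot 217.78754741163905 B 234.2095292095247 | top base [234.9 295.8] label [236.4 274.5] base [523.  28.  46.]
70 side base [235.8 267.7] label [204.7 265.8] lab bot 214.34184983696983 B 230.0656676504708 | top base [232.8 298.5] label [235.3 275.2] base [522.6  20.9  63. ]
[(180, 165), (182, 159), (184, 161), (186, 140), (188, 100), (190, 85), (192, 83), (194, 169), (196, 520), (198, 652), (200, 612), (202, 598), (204, 586), (206, 632), (208, 678), (210, 627), (212, 627), (214, 642), (216, 518), (218, 171), (220, 93), (222, 101), (224, 88), (226, 97), (228, 97), (230, 94), (232, 179), (234, 305), (236, 368), (238, 376), (240, 370), (242, 359), (244, 297)]
```

```bash
python3 -m crank '[[[-0.06,0,0.01,0],[-0.06,0,0.01,0],[0,0,0,0]]]'| sed -n 2,4p; python3 -m crank '[[[-0.06,0,0.01,0],[-0.06,0,0.01,0],[0,0,0,0]]]'| sed -n 2,4p;python3 -m crank '[[[-0.06,0,0.01,0],[-0.06,0,0.01,0],[0,0,0,0]]]'| sed -n 2,4p
```

```text
eef_pos: [532.0, 219.2, 119.7]
tool_rot: [3.137, -0.01, 1.527]
force: [-0.6, 9.6, 12.2]
eef_pos: [532.0, 219.2, 119.7]
tool_rot: [3.136, -0.013, 1.528]
force: [-0.8, 13.7, 14.9]
eef_pos: [532.0, 219.2, 119.7]
tool_rot: [3.136, -0.017, 1.53]
force: [-0.6, 18.5, 16.9]
```

```bash
python3 -m crank '[[[0.1,0,0,0],[0.12,0,-0.04,0],[0.1,0,-0.04,0],[0,0,0,0]]]'| sed -n 2,4p; python3 -m crank '[[[0,0,0,0],[0,0,0,0],[0,0,0,0],[0,0,0,0]]]' -0.4; python3 -m crank '[[[0,0,-0.3,0],[0,0,-0.8,0],[0,0,-1,0],[0,0,-1,0],[0,0,-1,0],[0,0,-1,0],[0,0,-1,0],[0,0,0,0]]]'
python3 - <<'E'
from h import *
np.set_printoptions(precision=1,suppress=True)
im={c:ctrl.get_image(c) for c in("side","top","wrist")}
save(im["wrist"],"w9.png");save(im["top"],"t9.png")
for t in ("bottle","label","mouth","hoop_tab","fork","saddle"):
    for c in im: print(t,c,[(np.round(q["position"],1).tolist(),round(q["confidence"],2)) for q in ctrl.place_of(c,t)])
S=np.array([523,29,47.]);a=np.radians(87.3);ax=np.array([np.cos(a),np.sin(a),0]);ay=np.array([-np.sin(a),np.cos(a),0]);k=np.array([0,0,1]);X=np.cos(np.radians(25))*ax+np.sin(np.radians(25))*k;Z=-np.sin(np.radians(25))*ax+np.cos(np.radians(25))*k
for n,p in (("base",S),("label",S+80*X+30*Z),("mouth",S+218*X)):
    print(n,p,[(c,proj(c,p,im[c])) for c in im])
E
```

```text
eef_pos: [531.8, 219.2, 119.8]
tool_rot: [3.138, -0.006, 1.526]
force: [-0.2, 6.2, 8.9]
clock: 29.57
eef_pos: [529.8, 214.1, 117.7]
tool_rot: [-3.141, 0.001, 1.523]
force: [-0.1, 0.2, 0.3]
width: 60.1
gripper_force: 0.0
clock: 30.23
eef_pos: [533.0, 214.9, 275.9]
tool_rot: [3.134, -0.004, 1.523]
force: [0.7, -1.1, 0.6]
width: 59.6
gripper_force: 0.0
bottle side [([268.0, 312.3], 0.96), ([239.3, 268.9], 0.94), ([327.5, 234.3], 0.85), ([294.9, 205.8], 0.77)]
bottle top [([232.9, 297.1], 0.92), ([277.6, 362.1], 0.92), ([242.2, 396.1], 0.91), ([192.4, 314.0], 0.6)]
bottle wrist [([316.4, 283.0], 0.83), ([343.0, 351.0], 0.44)]
label side [([296.7, 224.1], 0.89), ([239.3, 309.3], 0.67), ([267.4, 211.8], 0.59)]
label top [([246.8, 394.7], 0.91), ([190.6, 305.1], 0.84), ([237.2, 277.0], 0.81), ([264.3, 360.8], 0.73)]
label wrist [([303.6, 283.0], 0.87)]
mouth side [([205.3, 320.0], 0.91), ([263.5, 224.6], 0.75), ([168.3, 260.2], 0.72), ([178.1, 285.4], 0.66), ([227.8, 201.2], 0.63)]
mouth top [([163.2, 317.7], 0.95), ([268.2, 379.9], 0.94), ([228.1, 422.8], 0.58)]
mouth wrist [([180.7, 281.8], 0.87)]
hoop_tab side [([216.8, 247.8], 0.51), ([237.6, 267.6], 0.3)]
hoop_tab top [([247.2, 307.0], 0.45)]
hoop_tab wrist []
fork side [([180.4, 264.2], 0.69)]
fork top []
fork wrist [([181.2, 283.9], 0.23)]
saddle side [([235.3, 265.7], 0.82)]
saddle top [([235.9, 295.1], 0.68)]
saddle wrist []
base [523.  29.  47.] [('side', array([238.5, 267.6])), ('top', array([234.9, 295.5])), ('wrist', array([316.3, 282. ]))]
label [525.8  88.8 108. ] [('side', array([207.2, 265.6])), ('top', array([236.6, 274.2])), ('wrist', array([302.8, 282.3]))]
mouth [532.3 226.4 139.1] [('side', array([170.2, 262.3])), ('top', array([250.1, 220.9])), ('wrist', array([183.8, 282.6]))]
```

```bash
cat > hoop.py <<'E'
from h import *
np.set_printoptions(precision=1,suppress=True)
S=np.array([523,29,47.5]);a=np.radians(87.3);ax=np.array([np.cos(a),np.sin(a),0]);ay=np.array([-np.sin(a),np.cos(a),0]);k=np.array([0,0,1]);X=np.cos(np.radians(25))*ax+np.sin(np.radians(25))*k;Z=-np.sin(np.radians(25))*ax+np.cos(np.radians(25))*k
H=S+30*X+39.5*ay-4*Z
tab=lambda f,r=95:H+r*(-np.cos(f)*ay+np.sin(f)*Z)
if __name__=="__main__":
    st=ctrl.read_state();print(st["clock"],np.array(st["eef_pos"]),np.array(st["tool_rot"]).round(3))
    im={c:ctrl.get_image(c) for c in("side","top")}
    print("H",H)
    for f in (1.5,1.6,1.7,1.8,1.9,2.0,2.1): print(f,tab(f),[proj(c,tab(f),im[c]) for c in im])
    for f,r in ((1.8,88),(1.57,90),(1.2,92),(0.9,95),(0.6,100),(0.3,104),(0,107),(-.1,107)):
        c=tab(f,r); print("phi",f,"TCP",c+14.5*ay)
    w=cv2.imread("pics/w9.png").astype(int).sum(2)
    for r in (297,303,309): print(r,w[r,250:318].tolist())
E
python3 hoop.py
```

```text
31.2833 [530.1 214.8 270.7] [-3.1 -0.   1.5]
H [484.9  59.7  56.6]
1.5 [489.7  19.4 142.4] [array([213.7, 254.5]), array([237.9, 304.9])]
1.6 [480.2  19.8 142.6] [array([213.9, 250.8]), array([241.5, 306.2])]
1.7 [470.8  20.5 141.9] [array([214.2, 247.2]), array([245.1, 307.2])]
1.8 [461.5  21.7 140.4] [array([214.7, 243.5]), array([248.9, 308.1])]
1.9 [452.4  23.2 138. ] [array([215.4, 240. ]), array([252.7, 308.7])]
2.0 [443.7  25.1 134.8] [array([216.2, 236.6]), array([256.4, 309.2])]
2.1 [435.4  27.3 130.9] [array([217.2, 233.4]), array([260.1, 309.4])]
phi 1.8 TCP [448.7  25.2 134.2]
phi 1.57 TCP [468.7  22.4 138.1]
phi 1.2 TCP [502.   22.6 134.3]
phi 0.9 TCP [527.9  26.2 124. ]
phi 0.6 TCP [551.7  32.7 107.7]
phi 0.3 TCP [569.1  42.7  84.4]
phi 0 TCP [577.3  55.4  56.6]
phi -0.1 TCP [577.   59.9  46.9]
297 [253, 253, 247, 229, 286, 336, 237, 97, 44, 99, 299, 362, 366, 371, 390, 398, 411, 418, 412, 426, 439, 439, 442, 453, 449, 457, 473, 441, 135, 123, 322, 487, 480, 482, 479, 486, 485, 495, 492, 361, 123, 236, 423, 474, 461, 460, 456, 450, 444, 434, 431, 430, 412, 407, 385, 373, 266, 108, 221, 339, 277, 202, 199, 330, 331, 334, 333, 333]
303 [316, 334, 328, 288, 229, 195, 174, 144, 99, 42, 208, 324, 360, 364, 384, 391, 399, 410, 415, 419, 435, 438, 440, 456, 457, 453, 471, 471, 475, 457, 414, 410, 411, 402, 413, 438, 485, 484, 483, 482, 485, 473, 474, 464, 459, 460, 450, 445, 447, 431, 423, 410, 408, 398, 389, 343, 137, 128, 183, 191, 130, 165, 245, 286, 266, 340, 392, 395]
309 [103, 143, 153, 131, 133, 138, 125, 136, 121, 76, 11, 52, 171, 303, 342, 377, 393, 409, 413, 297, 249, 345, 426, 435, 415, 361, 266, 275, 281, 280, 289, 330, 331, 333, 316, 287, 266, 273, 297, 317, 386, 442, 435, 340, 318, 316, 406, 437, 447, 422, 381, 372, 240, 69, 4, 43, 121, 141, 135, 143, 130, 142, 137, 115, 151, 427, 511, 504]
```

```bash
python3 -m crank '[[[-0.98,-0.42,0,0],[-0.98,-0.42,0,0],[-0.98,-0.42,0,0],[-0.98,-0.42,0,0],[-0.98,-0.42,0,0],[-0.98,-0.42,0,0],[-0.98,-0.42,0.3,0],[-0.98,-0.42,0.6,0],[0,0,0.8,0],[0,0,0.8,0],[0,0,0.8,0],[0,0,0,0]]]' 1; python3 -m crank '[[[0,0,0.7,0],[0,0,0.7,0],[0,0,0.4,0],[0,0,0,0],[0,0,0,0]]]'; python3 - <<'E'
from hoop import *
im={c:ctrl.get_image(c) for c in("side","top","wrist")}
for c in im: print(c,[(np.round(q["position"],1).tolist(),round(q["confidence"],2)) for q in ctrl.place_of(c,"hoop_tab")],proj(c,tab(1.7),im[c]),proj(c,tab(1.6),im[c]))
E
```

```text
clock: 32.38
eef_pos: [434.9, 22.8, 185.8]
tool_rot: [-3.136, 0.001, 1.523]
force: [-0.4, -0.4, 0.4]
width: -0.1
gripper_force: 0.0
clock: 32.8
eef_pos: [437.4, 22.9, 143.7]
tool_rot: [3.141, -0.0, 1.524]
force: [0.4, -0.2, -0.3]
width: 0.0
gripper_force: 0.0
side [([217.2, 249.2], 0.69)] [214.2 247.2] [213.9 250.8]
top [] [245.1 307.2] [241.5 306.2]
wrist [([79.4, 379.3], 0.71), ([258.9, 353.5], 0.62)] [260.3 348.5] [260.9 367.2]
```

```bash
python3 -m crank '[[[0,0,0.3,0],[0.02,0.42,0,0],[0.02,0.42,0,0],[0.02,0.42,-0.04,0],[0.05,0.44,0.03,0],[0,0,0,0]]]' | sed -n 2,4p; python3 -m crank '[[[0.05,0.44,0.04,0],[0.05,0.44,0.05,0],[0.06,0.34,0.12,0],[0.06,0.34,0.13,0],[0,0,0,0]]]' | sed -n 2,4p;  python3 -m crank '[[[0.06,0.34,0.14,0],[0.1,0.31,0.2,0],[0.1,0.31,0.22,0],[0,0,0,0]]]' | sed -n 2,4p; python3 - <<'E'
from hoop import *
im={c:ctrl.get_image(c) for c in("side","top","wrist")}
for c in im: print(c,[(np.round(q["position"],1).tolist(),round(q["confidence"],2)) for q in ctrl.place_of(c,"hoop_tab")],[proj(c,tab(f),im[c]) for f in (1.6,1.1,.9,.7,.5,.3)])
E
```

```text
eef_pos: [481.8, 23.8, 135.6]
tool_rot: [3.139, 0.0, 1.524]
force: [0.8, -0.2, 0.4]
eef_pos: [520.0, 27.7, 126.6]
tool_rot: [3.141, 0.0, 1.524]
force: [0.4, 0.5, -0.3]
eef_pos: [544.6, 33.5, 112.3]
tool_rot: [3.141, 0.0, 1.525]
force: [0.3, 0.7, -0.4]
side [([219.7, 280.8], 0.5), ([207.2, 331.2], 0.49)] [array([213.9, 250.8]), array([214.7, 268.5]), array([216.1, 274.6]), array([218.1, 279.6]), array([220.6, 283.4]), array([223.3, 285.9])]
top [] [array([241.5, 306.2]), array([225.7, 298.7]), array([221.2, 295.1]), array([218.1, 291.3]), array([216.4, 287.6]), array([216.2, 284.1])]
wrist [([266.5, 310.5], 0.87)] [array([317.8, 142. ]), array([304.2, 244.6]), array([285.9, 281. ]), array([263.7, 309.1]), array([240.4, 327.7]), array([217.9, 337.4])]
```

```bash
python3 -m crank '[[[0.12,0.33,0.32,0],[0.14,0.32,0.37,0],[0.16,0.3,0.4,0],[0,0,0,0]]]' | sed -n 2,4p; python3 -m crank '[[[0.16,0.14,0.32,0],[0.17,0.12,0.32,0],[0.12,0.05,0.2,0],[0,0,0,0]]]' | sed -n 2,4p;  python3 - <<'E'
from hoop import *
im={c:ctrl.get_image(c) for c in("side","top","wrist")}
for c in im: print(c,[(np.round(q["position"],1).tolist(),round(q["confidence"],2)) for q in ctrl.place_of(c,"hoop_tab")],[proj(c,tab(f),im[c]) for f in (.5,.3,.2,.1,0)])
E
```

```text
eef_pos: [568.4, 43.6, 83.8]
tool_rot: [-3.14, -0.0, 1.526]
force: [0.5, 0.8, 0.8]
eef_pos: [575.0, 54.2, 63.7]
tool_rot: [-3.14, -0.0, 1.525]
force: [-0.3, -0.1, -0.3]
side [([224.2, 287.8], 0.58)] [array([220.6, 283.4]), array([223.3, 285.9]), array([224.8, 286.6]), array([226.3, 286.9]), array([227.8, 287. ])]
top [] [array([216.4, 287.6]), array([216.2, 284.1]), array([216.6, 282.5]), array([217.3, 280.9]), array([218.3, 279.5])]
wrist [([253.2, 290.3], 0.57)] [array([331.3, 264.2]), array([296.9, 282.1]), array([280.4, 287.2]), array([264.9, 289.9]), array([250.3, 290.5])]
```

```bash
python3 -m crank '[[[0.05,0.05,0.12,0],[0.05,0,0.12,0],[0,0,0,0]]]' | sed -n 2,4p; python3 -m crank '[[[0.04,0,0.1,0],[0.0,0,0,0]]]' | sed -n 2,4p; python3 -m crank '[[[0.02,0,0.1,0],[0,0,0,0]]]' | sed -n 2,4p;python3 -m crank '[[[0,0,0.1,0],[0,0,0,0]]]' | sed -n 2,4p
```

```text
eef_pos: [577.5, 54.0, 61.2]
tool_rot: [3.14, 0.0, 1.523]
force: [-5.2, -2.1, 20.6]
eef_pos: [577.6, 54.1, 60.3]
tool_rot: [3.14, 0.001, 1.522]
force: [-8.1, -3.4, 32.9]
eef_pos: [578.7, 50.9, 59.0]
tool_rot: [3.136, 0.005, 1.52]
force: [-7.4, -9.5, 33.8]
eef_pos: [578.8, 50.9, 57.9]
tool_rot: [3.136, 0.003, 1.519]
force: [-12.2, -8.9, 51.1]
```

```bash
python3 -m crank '[[[0,0,-0.3,0],[0,0,-0.5,0],[0,0,-1,0],[0,0,-1,0],[0,0,0,0],[0,0,0,0]]]' | sed -n 1,4p; cat > hl.py <<'E'
from hoop import *
im={c:ctrl.get_image(c) for c in("side","top","wrist")}
for c in im:
    F=np.arange(-.2,.6,.02); P=np.array([proj(c,tab(f),im[c]) for f in F])
    for q in ctrl.place_of(c,"hoop_tab")+[dict(u,tr=1) for u in ctrl.find_in(c,"hoop_tab")[:1]]:
        d=np.hypot(*(P-q["position"]).T); j=d.argmin(); print(c,"find" if "tr" in q else "",np.round(q["position"],1),round(q["confidence"],2),"phi",F[j].round(2),"off",d[j].round(1))
    print(c,"phi0",proj(c,tab(0),im[c]))
    save(im[c],f"{c}_h.png")
for t in("bottle","label","mouth"):
    for c in im: print(t,c,[(np.round(q["position"],1).tolist(),round(q["confidence"],2)) for q in ctrl.place_of(c,t)][:4])
E
python3 hl.py
```

```text
clock: 36.87
eef_pos: [578.1, 57.7, 122.9]
tool_rot: [3.139, -0.001, 1.525]
force: [-0.0, 0.4, -0.2]
side  [226.6 290.1] 0.77 phi 0.06 off 3.1
side find [226.1 273.9] 0.56 phi 0.58 off 10.4
side phi0 [227.8 287. ]
top phi0 [218.3 279.5]
wrist  [226.9 289.2] 0.74 phi 0.02 off 2.6
wrist  [258.7 207.5] 0.7 phi 0.58 off 59.9
wrist find [251.4 228.4] 0.68 phi 0.52 off 47.3
wrist phi0 [223.9 286.8]
bottle side [([240.0, 269.4], 0.95), ([272.3, 312.4], 0.81), ([296.9, 202.9], 0.57), ([330.2, 230.9], 0.56)]
bottle top [([190.2, 311.5], 0.61), ([277.4, 362.3], 0.58), ([244.1, 395.6], 0.57), ([189.1, 215.0], 0.32)]
bottle wrist [([257.9, 211.4], 0.81)]
label side [([296.9, 225.6], 0.91), ([269.4, 211.1], 0.74), ([203.6, 265.5], 0.65), ([240.2, 307.4], 0.65)]
label top [([244.7, 391.1], 0.96), ([189.0, 305.6], 0.94), ([266.2, 357.9], 0.75)]
label wrist [([199.5, 183.5], 0.79), ([346.1, 359.7], 0.79)]
mouth side [([226.8, 198.9], 0.91), ([167.8, 259.5], 0.9), ([204.9, 319.3], 0.76), ([262.8, 227.5], 0.59)]
mouth top [([270.4, 381.6], 0.95), ([228.2, 424.4], 0.66), ([163.7, 317.0], 0.65), ([251.8, 220.2], 0.47)]
mouth wrist []
```

```bash
python3 -m crank '[[[0,0.1,0.8,0],[0.04,0,0.8,0],[0,0,0.6,0],[0,0,0.1,0],[0,0,0,0]]]' | sed -n 1,4p; python3 -m crank '[[[0,0,0.1,0],[0,0,0,0]]]' | sed -n 2,4p; python3 -m crank '[[[0,0,0.1,0],[0,0,0,0]]]' | sed -n 2,4p; python3 -m crank '[[[0,0,0.1,0],[0,0,0,0]]]' | sed -n 2,4p;  python3 -m crank '[[[0,0,0.1,0],[0,0,0,0]]]' | sed -n 2,4p
```

```text
clock: 38.18
eef_pos: [578.3, 57.8, 63.5]
tool_rot: [-3.138, 0.0, 1.524]
force: [-2.5, -0.8, -0.3]
eef_pos: [578.5, 57.9, 62.4]
tool_rot: [-3.14, -0.001, 1.524]
force: [-4.0, 0.3, 3.8]
eef_pos: [578.6, 57.9, 61.4]
tool_rot: [-3.14, -0.001, 1.524]
force: [-7.4, 0.4, 17.4]
eef_pos: [578.8, 57.9, 60.5]
tool_rot: [-3.141, -0.002, 1.524]
force: [-11.5, 0.4, 30.4]
eef_pos: [578.8, 57.9, 59.7]
tool_rot: [-3.141, -0.003, 1.523]
force: [-13.5, 1.6, 42.5]
```

```bash
cat > obs.py <<'E'
from hoop import *
import json,os,sys
D=json.load(open("tab.json")) if os.path.exists("tab.json") else []
for c in ("wrist","side"):
    im=ctrl.get_image(c); save(im,f"{c}_{sys.argv[1]}.png")
    for q in ctrl.place_of(c,"hoop_tab"):
        if np.hypot(*(proj(c,tab(0),im)-q["position"]))<8:
            o,d=ray(c,q["position"],im); D.append([o.tolist(),d.tolist(),q["confidence"]]); print(c,np.round(q["position"],1),"phi0",proj(c,tab(0),im),"phi.1",proj(c,tab(.1),im))
json.dump(D,open("tab.json","w"))
if len(D)>1: print("tab",*tri([(np.array(o),np.array(d)) for o,d,_ in D]),"expect",tab(0),tab(.05),tab(.1))
E
python3 -m crank '[[[0,0,-0.3,0],[0,0,-1,0],[0,0,-1,0],[0,0,-1,0],[0,0,-1,0],[0,0,0,0]]]' | sed -n 1,2p; python3 obs.py a;  python3 -m crank '[[[-0.9,0,-1,0],[-1,0,0,0],[-1,0,0,0],[-1,0,0,0],[-0.5,0,0,0],[0,0,0,0],[0,0,0,0]]]' | sed -n 1,2p; python3 obs.py b
```

```text
clock: 39.35
eef_pos: [583.8, 57.4, 167.6]
wrist [206.7 278.6] phi0 [206.2 275.1] phi.1 [214.  274.4]
side [227.2 286.5] phi0 [227.8 287. ] phi.1 [226.3 286.9]
tab [580.6  55.5  58.4] [2.0, 2.0] expect [579.8  55.2  56.6] [579.6  53.2  60.9] [579.1  51.3  65.1]
clock: 40.13
eef_pos: [574.1, -51.8, 185.9]
wrist [ 72.  280.9] phi0 [ 71.5 282.3] phi.1 [ 74.7 281.8]
side [229.  289.3] phi0 [227.8 287. ] phi.1 [226.3 286.9]
tab [581.4  54.5  55.8] [1.2, 3.8, 2.9, 5.3] expect [579.8  55.2  56.6] [579.6  53.2  60.9] [579.1  51.3  65.1]
```

```bash
python3 -m crank '[[[0,0,-1,0],[0,0,-1,0],[0,0,-1,0],[0,0,0,0],[0,0,0,0],[0,0,0,0]]]'; python3 - <<'E'
from h import *
np.set_printoptions(precision=1,suppress=True)
im={c:ctrl.get_image(c) for c in("side","top")}
for t,z in (("bottle",48),("label",108),("mouth",139),("coffee_cup",0),("pepper_mill",0),("salt_mill",0)):
    for a in ctrl.place_of("side",t):
        for b in ctrl.place_of("top",t):
            p,e=tri([ray("side",a["position"],im["side"]),ray("top",b["position"],im["top"])])
            if e[0]<6 and abs(p[2]-z)<20: print(t,p,e)
print(ctrl.finish_job())
E
```

```text
clock: 40.83
eef_pos: [574.0, -50.8, 261.0]
tool_rot: [-3.14, -0.001, 1.525]
force: [-1.6, 0.4, -0.4]
width: -0.3
gripper_force: 0.0
mouth [528.9 224.1 138.1] [0.3, 0.3]
coffee_cup [626.3 413.8  -8.4] [2.6, 2.6]
pepper_mill [778.9 -42.8  -2.8] [4.8, 4.8]
the job is handed in; nothing more can be done
None
```

The job is handed in at 41 s of 54 s: the bottle lies in the cradle with its neck in the fork, its base against the stop and its label up to within about 4 degrees. The hoop measures fully closed, to within about 0.05 rad. I saw no sign that the glasses, mills or cup were touched, though at the end I only re-measured the cup and pepper mill; handing in returned no verdict.

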